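Unload the burn-in dock and file the modules

ROBOT

A 6-joint arm with a two-finger parallel gripper is mounted at the origin on the work surface; the furniture and walls round the work are solid. World frame = base frame: x ahead of the robot, y to its left, z up, the work surface at z = 0. Lengths are in mm, angles in rad, forces in N, time in s.
With the tool pointing down it reaches from about 350 to 850 mm from the base axis. Payload 8.1 kg.
Tool frame: the origin (TCP) lies midway between the tips of the shut fingers; the grasp point (between the pads) lies r.hold_point_z behind it (r.hold_point_z is the distance from the TCP to the grasp point, in mm); z points along the fingers, y is the line along which they close (so a half turn about z gives the same grasp; the last joint's range is limited). The gripper opens to 93 mm and grips with 3 to 60 N. Pads are 15 mm wide; open, the fingers measure 128 mm over their backs; the gripper's body (75 mm by 188 mm) begins 65 mm behind the grasp point.
Start: joints at [1.116, 0.13, 1.488, -0, 1.523, -0.085], TCP at [216.836, 559.453, 218.635] pointing down, gripper open.
Joint ranges: [-2.96, 2.96], [-0.89, 2.26], [0.02, 2.5], [-1.34, 4.48], [0, 2.73], [-2.66, 2.66]. Speed limits (rad/s): [2.39, 2.39, 2.79, 3.14, 3.14, 3.14].

INTERFACE

Orientations are given as [roll, pitch, yaw] about the fixed x, y, z axes, in that order (R = Rz(yaw) Ry(pitch) Rx(roll)).
In Python, from plant import r gives the robot as it stands. The module is installed in compiled form; this text tells all that it offers.
- The arm moves only by the tool send_rows, never from a script. Its arguments are lists of equal length, an entry for each row: "translation": the shift along the tool's x, y, z in units of 15 cm (1.0 is 15 cm), a list of three; "rotation": the turn, a rotation vector about the tool's x, y, z in units of 1.5 rad (1.0 is 1.5 rad), a list of three; "fingers": the opening, from 0 (shut) to 1 (fully open). A call has 1 to 20 rows; each row is the pose to reach, as a shift and turn from the pose commanded when the call began, along the tool's axes at that moment; what a row does not reach only later rows make up. A row lasts 1/12 s, in which the tool goes at most 41.7 mm and 7.16 degrees, less where a joint would pass 70% of its speed; a pose out of reach is approached as far as the arm can. A call with a number of a shift or a turn outside -1 to 1 is refused whole. A call with a gripper value outside its range is refused whole. The fingers move at their own pace and stop on an object; "newtons" is the grip in N (left out, the last holds). Time passes only in rows, so rows that repeat a pose let the fingers close. It gives the time, the measured TCP pose, the force, the opening and the grip force at its end, in the units of the state.
- r.sense(): the state, without advancing time (a new reading comes with each control period).
- r.capture(name): name is "scene" or "top"; returns (picture, depth): 480x640x3 uint8, red, green, blue; 480x640 float32, mm along the optical axis (not along the pixel's ray), 0 where there is no reading.
- r.calibration(name): a dict with "intrinsics" (3x3 intrinsics, pixels), "k1" (the pictures are not rectified: a ray, as slopes to the right and down, at radius r is drawn at 1 + k1 r^2 times it, then the intrinsics apply), "rvec" (rotation vector, rad) and "tvec" (3), from world to camera coordinates, as OpenCV has them. Camera axes: x right, y down, z forward; pixel columns grow to the right and rows downward; lengths in mm; the calibration is good to about 2 mm. A picture is of the moment at which its call begins. calibration takes no time and is no camera call.
- r.finish_job(): hands the job in; it is judged then, once.
The state is a dict: "clock": time; "joint_positions": joint angles; "joint_vel": joint speeds; "tau": joint torques, N m; "position": TCP position; "orientation": TCP orientation; "force": force on the tool from outside, world axes, zero at the start; "torque": the same for the moment, N m; "opening": finger opening in mm; "grasp_force": force on a finger pad.
Only numpy, scipy, OpenCV 4.12 (cv2) and the standard library are available. Lean on these libraries where they do the work, as an engineer would, in place of code of your own. Each camera call takes 0.05 s, during which the arm holds its last target. There are 200 camera calls.

TASK

The burn-in run is over: drive the orange wedge fully home beside the dock's spring-loaded retaining bar so that the bar stays open by itself, and take the colour-tabbed modules out. Lift the clear cover off the storage box by its knob, set it aside, push the crowded white-tabbed modules apart and stand each colour-tabbed module upright in the row, in line with the label of its own colour, with the white ones standing in the row too. Once all are filed, pull the wedge out so the bar springs shut, leave the wedge lying on the bench clear of the dock, put the cover back squarely on its box, and leave the relay board and capacitors where they are.

Things in the scene. Friction and masses are not known exactly. Their poses are not given: they have to be found in the camera images.
- dock: grey burn-in dock, fixed. Origin on the bench under its middle bay; x to its back, y along the bays, z up. Bays at y -34, 0, +34 mm, each 49x25 inside, floor 12 mm up, walls to 28; housing behind (x 26 to 60, 46 high). Sprung bar in front. Right of the bays (-y) a deck 26 mm high (x -46 to 0, y -128 to -60, end bevelled 6 mm) with the wedge gap
- bar (a joint): aluminium retaining bar before the bays; slides to dock -x against springs (3 N shut, 6 N at 11 mm, stop 14 mm) and springs back. m, 0 = shut, positive = open. Its lip (31 to 43 mm up, back edge x -18) overhangs the modules' front ledges by 5 mm when shut, so none lifts out; from 7 mm open they are free
- bar_lug (a point): top centre of the bar's lug (46 mm up; dock y -108 to -56), at the bar's right end; moves with the bar. Shut, its face (x -23) stands 5 mm from the fixed block (see gap_mouth)
- gap_mouth (a point): middle of the mouth (-y end, dock y -108) of the 5 mm gap between the lug and the fixed steel block, at deck height, 26 mm. The block's straight face is at dock x -18, up to 50 mm high, y -100 to -62; both sides of the mouth flare 6 mm over the first 8 mm
- wedge_seat (a point): point on the deck where the wedge's origin lies, axes parallel to the dock's, once driven home along dock +y, sliding on the deck, flat face along the fixed block. The bar is then 11 mm open, the wedge stays by friction, its heel clear for the fingers. Driving takes 5 to 15 N; up to 10 mm short still holds, 3 mm past it stops
- wedge: orange nylon wedge lying on the bench, 16 mm high, 40 g. Origin on its underside mid ribbed heel; the heel is 28 mm wide (x -14 to 14), y -18 to +14; from it the wedge runs on to y +72: flat face at x = +8, other face at x = -8 up to y = 40, then sloping to a tip 3 mm thick (x 5 to 8). Grip the heel along x from above, at the origin
- box: black storage box, fixed. Origin on the bench under its centre; x across (labels at the -x front), y along the row, z up. Inside 54 (x) by 186 mm (y), floor at 4 mm, walls to 40 mm, outside 62x194; round them a flat rim 12 mm wide at height 30 that carries the cover. Seven modules fit in one row along y with 32 mm to spare
- cover: clear dust cover on the box, open below, outside 76x208 mm, 57 high, inside 70x202x54; black knob on top, 18 (x) by 30 mm (y), 59 to 84 mm above the lower edge. Origin: centre of the lower edge; axes as the box's, either way round fits. On the box the edge rests on the rim, 30 mm up, with 4 mm play. 140 g
- module_red: red-tabbed module, at the start in a dock bay (absent in some starts): upright plug-in module, 60 g: black foot 46x22 mm, 18 high, lower edges bevelled 2 mm; grey body 34x22 up to 50 (foot ledges 6 mm before and behind); pull tab 14 (x) by 16 (y) mm from 50 to 74, pinch it along x. Origin: centre of underside, x = 46 mm way, y = 22 mm way
- module_yellow: yellow-tabbed module, at the start in a dock bay (absent in some starts): upright plug-in module, 60 g: black foot 46x22 mm, 18 high, lower edges bevelled 2 mm; grey body 34x22 up to 50 (foot ledges 6 mm before and behind); pull tab 14 (x) by 16 (y) mm from 50 to 74, pinch it along x. Origin: centre of underside, x = 46 mm way, y = 22 mm way
- module_blue: blue-tabbed module, at the start in a dock bay (absent in some starts): upright plug-in module, 60 g: black foot 46x22 mm, 18 high, lower edges bevelled 2 mm; grey body 34x22 up to 50 (foot ledges 6 mm before and behind); pull tab 14 (x) by 16 (y) mm from 50 to 74, pinch it along x. Origin: centre of underside, x = 46 mm way, y = 22 mm way
- label_red: red label, 26 mm wide, on the box's front rim; origin at its middle on the rim's front edge, 43 mm before the row's centre line; axes as the box's. The labels are at box y -52, 0 and +52 mm, in varying order
- label_yellow: yellow label, 26 mm wide, on the box's front rim; origin at its middle on the rim's front edge, 43 mm before the row's centre line; axes as the box's. The labels are at box y -52, 0 and +52 mm, in varying order
- label_blue: blue label, 26 mm wide, on the box's front rim; origin at its middle on the rim's front edge, 43 mm before the row's centre line; axes as the box's. The labels are at box y -52, 0 and +52 mm, in varying order
- white_0: white-tabbed module of the box row (white_0 has the largest box y, white_3 the smallest), crowded at the start: upright plug-in module, 60 g: black foot 46x22 mm, 18 high, lower edges bevelled 2 mm; grey body 34x22 up to 50 (foot ledges 6 mm before and behind); pull tab 14 (x) by 16 (y) mm from 50 to 74, pinch it along x. Origin: centre of underside, x = 46 mm way, y = 22 mm way
- white_1: white-tabbed module of the box row (white_0 has the largest box y, white_3 the smallest), crowded at the start: upright plug-in module, 60 g: black foot 46x22 mm, 18 high, lower edges bevelled 2 mm; grey body 34x22 up to 50 (foot ledges 6 mm before and behind); pull tab 14 (x) by 16 (y) mm from 50 to 74, pinch it along x. Origin: centre of underside, x = 46 mm way, y = 22 mm way
- white_2: white-tabbed module of the box row (white_0 has the largest box y, white_3 the smallest), crowded at the start: upright plug-in module, 60 g: black foot 46x22 mm, 18 high, lower edges bevelled 2 mm; grey body 34x22 up to 50 (foot ledges 6 mm before and behind); pull tab 14 (x) by 16 (y) mm from 50 to 74, pinch it along x. Origin: centre of underside, x = 46 mm way, y = 22 mm way
- white_3: white-tabbed module of the box row (white_0 has the largest box y, white_3 the smallest), crowded at the start: upright plug-in module, 60 g: black foot 46x22 mm, 18 high, lower edges bevelled 2 mm; grey body 34x22 up to 50 (foot ledges 6 mm before and behind); pull tab 14 (x) by 16 (y) mm from 50 to 74, pinch it along x. Origin: centre of underside, x = 46 mm way, y = 22 mm way
- relay_board: bystander: small blue relay board, 39 x 50 x 23 mm
- capacitor_blue: bystander: blue capacitor standing, 22 mm across, 47 mm high
- capacitor_black: bystander: black capacitor standing, 18 mm across, 42 mm high

How it is judged (in metres and radians):
On the way, in this order (a step that is already met when the one before it is completed fails the run):
1. the wedge holds the retaining bar open by itself, the fingers off it (value of joint bar above 0.0085 m and distance between wedge and wedge_seat below 0.02 m and contact force between wedge and the fingers below 0.1 N), for 0.3 s.
2. every colour-tabbed module stands in the box at the label of its colour (x of module_red in the frame of box between -0.006 and 0.006 m and z of module_red in the frame of box between 0 and 0.009 m and angle between each of module_red, module_yellow, module_blue's own z axis and vertical below 0.12 rad and y of module_red in the frame of label_red between -0.012 and 0.012 m and x of module_yellow in the frame of box between -0.006 and 0.006 m and z of module_yellow in the frame of box between 0 and 0.009 m and y of module_yellow in the frame of label_yellow between -0.012 and 0.012 m and x of module_blue in the frame of box between -0.006 and 0.006 m and z of module_blue in the frame of box between 0 and 0.009 m and y of module_blue in the frame of label_blue between -0.012 and 0.012 m), for 0.2 s.
At the end, for the whole second after the job is handed in: All modules stand upright on the box floor, coloured ones within 12 mm of their label along the row; the bar is shut (under 1.5 mm); the wedge lies on the bench, 40 mm or more from its seat; the cover rests level on the rim within 7 mm of centre; all at rest (all of step 2 and x of white_0 in the frame of box between -0.006 and 0.006 m and z of white_0 in the frame of box between 0 and 0.009 m and angle between each of white_0, white_1, white_2, white_3's own z axis and vertical below 0.12 rad and y of white_0 in the frame of box between -0.09 and 0.09 m and x of white_1 in the frame of box between -0.006 and 0.006 m and z of white_1 in the frame of box between 0 and 0.009 m and y of white_1 in the frame of box between -0.09 and 0.09 m and x of white_2 in the frame of box between -0.006 and 0.006 m and z of white_2 in the frame of box between 0 and 0.009 m and y of white_2 in the frame of box between -0.09 and 0.09 m and x of white_3 in the frame of box between -0.006 and 0.006 m and z of white_3 in the frame of box between 0 and 0.009 m and y of white_3 in the frame of box between -0.09 and 0.09 m and value of joint bar below 0.0015 m and height (world z) of wedge below 0.02 m and horizontal distance between wedge and wedge_seat above 0.04 m and x of cover in the frame of box between -0.007 and 0.007 m and y of cover in the frame of box between -0.007 and 0.007 m and z of cover in the frame of box between 0.027 and 0.033 m and angle between cover's own z axis and vertical below 0.04 rad and linear speed of each of cover, wedge, module_red, module_yellow, module_blue below 0.02 m/s); the robot touches nothing.
It fails at once if a bystander (relay board, capacitors) is moved more than 30 mm (distance of any of relay_board, capacitor_blue, capacitor_black from where it was at the start of the episode above 0.03 m).
Of module_red, module_yellow, module_blue only 2 to 3 are there at a start; the rules pass over those that are not, and their reading is None.
At some moment in a run one of cover, wedge may be knocked a few centimetres aside while the robot is not near it.
It also fails if it takes over 192 s, if anything falls off the work surface, if the arm or the gripper's body presses on something with over 40 N, if the wrist force passes 120 N, or if a joint passes its speed limit or range.

## Working session

There is one attempt and no reset: what is moved stays moved. The work goes in short steps, Python scripts to look and compute and a tool call to move; the robot and the scene stay as the last step left them, time stands still between calls to the robot, and variables do not carry over. Pictures are saved under pics/ and viewed, at most 14 in all, crops included, and the job is handed in when it is done.

Besides the shell and the picture viewer there is one more tool, called after "Emit:" as name(argument=value, ...) on one line, values as JSON. send_rows: Moves the arm, as the interface text tells. Its arguments: {"type":"object","properties":{"translation":{"type":"array","items":{"type":"array","items":{"type":"number"}}},"rotation":{"type":"array","items":{"type":"array","items":{"type":"number"}}},"fingers":{"type":"array","items":{"type":"number"}},"newtons":{"type":"number"}},"required":["translation","rotation","fingers"]}

```bash
mkdir -p pics; cat > h.py <<'E'
import numpy as np, cv2
from plant import r
def cam(n):
    c=r.calibration(n); K=np.array(c["intrinsics"],float); R=cv2.Rodrigues(np.array(c["rvec"],float))[0]; t=np.array(c["tvec"],float).ravel()
    return K,c["k1"],R,t
def cloud(n,depth):
    K,k1,R,t=cam(n); h,w=depth.shape
    v,u=np.mgrid[:h,:w].astype(float)
    pts=np.stack([u.ravel(),v.ravel()],1)[:,None]
    p=cv2.undistortPoints(pts,K,np.array([k1,0,0,0,0.])).reshape(h,w,2)
    P=np.dstack([p*depth[...,None],depth])
    W=(P-t)@R
    W[depth==0]=np.nan
    return W
def proj(n,X):
    K,k1,R,t=cam(n); X=np.atleast_2d(np.array(X,float))
    return cv2.projectPoints(X,cv2.Rodrigues(R)[0],t,K,np.array([k1,0,0,0,0.]))[0].reshape(-1,2)
def snap(n,f=None):
    im,d=r.capture(n); 
    if f: cv2.imwrite("pics/"+f,im[...,::-1])
    return im,d,cloud(n,d)
E
python3 - <<'E'
from h import *
print(r.sense(), r.hold_point_z)
for n in("scene","top"):
    im,d,W=snap(n,n+"0.png"); np.savez(n+"0.npz",im=im,d=d,W=W)
    K,k1,R,t=cam(n); print(n,-R.T@t,R[2],K[0,0],k1)
E
```

```text
{'clock': 0.0, 'joint_positions': array([ 1.11564662e+00,  1.31154482e-01,  1.48927319e+00, -8.84159638e-06,
        1.52297702e+00, -8.53658852e-02]), 'joint_vel': array([-2.04142528e-03, -1.37628665e-05, -1.66373111e-03,  5.09344326e-04,
        1.05847950e-03, -8.70243958e-04]), 'tau': array([-8.89491657e-04, -5.59874761e+01, -4.91732454e+01,  7.68500171e-02,
        3.63441033e-02, -1.38189739e-04]), 'position': array([216.56414191, 558.95209535, 217.59477258]), 'orientation': array([-3.13978646e+00, -1.45699748e-04,  2.77180913e+00]), 'force': array([-0.7020027 ,  0.74559702,  0.16602654]), 'torque': array([-0.05930579,  0.00252754, -0.00994322]), 'grasp_force': 0.0, 'opening': 93.2129375021726} 18.8
scene [ -89.47553659 -286.72077831  789.32180547] [ 0.6343569   0.31280339 -0.70692671] 614.1740048504399 -0.06441858536431368
top [ 342.3525207    33.09548974 1055.14980458] [ 0.20247839 -0.00848718 -0.97924995] 624.0250625413616 0.02888886472632187
```

View pics/scene0.png

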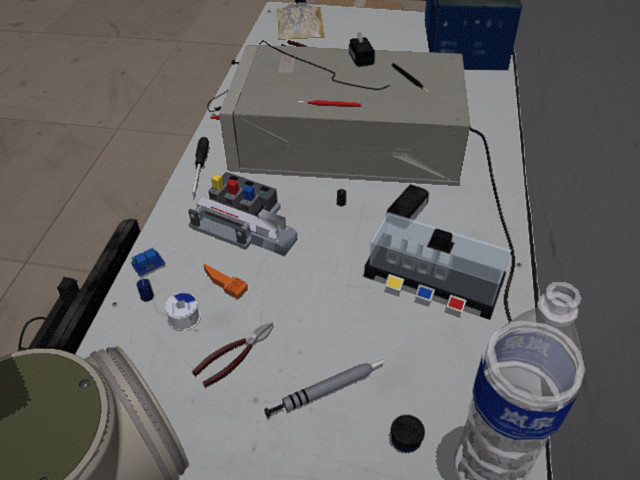

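View pics/top0.png

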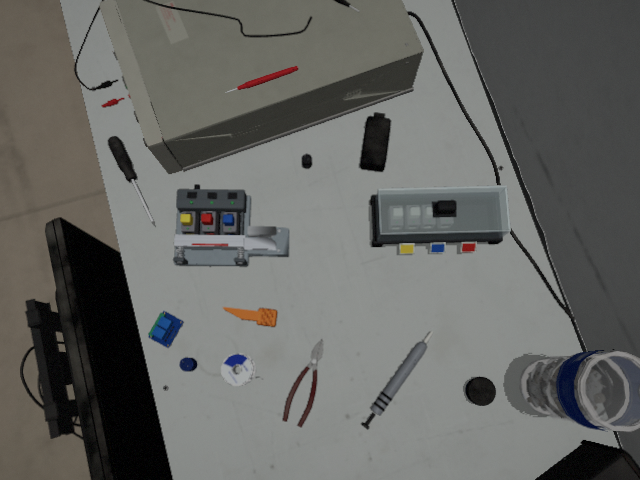

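The scene view shows the dock with yellow, red and blue modules at about (235,187). The covered box is at (440,265), with labels yellow, blue, red from +y to −y, and the wedge is at (225,280). The top view shows the same things: dock (210,225), box (440,215), wedge (255,316). Next I'll measure poses from depth.

```bash
python3 - <<'E'
from h import *
for n in("top","scene"):
    z=np.load(n+"0.npz"); im,W=z["im"],z["W"]
    hsv=cv2.cvtColor(im,cv2.COLOR_RGB2HSV); H,S,V=hsv[...,0].astype(int),hsv[...,1],hsv[...,2]
    print(n)
    col=dict(orange=(abs(H-13)<6),yellow=(abs(H-26)<6),red=((H<6)|(H>174)),blue=(abs(H-112)<10))
    for k,m in col.items():
        m=(m&(S>130)&(V>90)).astype(np.uint8)
        N,L,st,_=cv2.connectedComponentsWithStats(m)
        for i in range(1,N):
            if st[i,4]<25: continue
            P=W[L==i]; P=P[~np.isnan(P[:,0])]
            if len(P)<10: continue
            md=np.median(P,0)
            if not(300<md[0]<800 and -400<md[1]<400): continue
            top=P[P[:,2]>np.percentile(P[:,2],90)-6]
            rc=cv2.minAreaRect(top[:,:2].astype(np.float32))
            print(k,st[i],"med",md.round(1),"z95",np.percentile(P[:,2],95).round(1),"topmean",top.mean(0).round(1),"rect",np.round(rc[0],1),np.round(rc[1],1),round(rc[2],1))
E
```

```text
top
orange [224 308  53  19 556] med [438.1 136.8  15.9] z95 19.3 topmean [437.5 141.7  16.2] rect [436.3 152.6] [86.9 26.6] 86.2
yellow [181 214  10   9  87] med [589.  246.1  85.2] z95 88.2 topmean [589.5 246.9  85.7] rect [589.6 246.6] [14.7 13.6] 87.8
yellow [401 245  12   8  95] med [ 542.1 -112.1   24.4] z95 30.2 topmean [ 543.7 -112.7   26.2] rect [ 542.1 -112.7] [11.4 18.9] 2.4
red [238  66  60  24 312] med [791.  107.8 159.9] z95 163.0 topmean [791.1 107.5 160.1] rect [791.2 107.3] [10.3 97.7] 18.4
red [201 214  10   8  78] med [589.3 213.9  85.9] z95 88.7 topmean [589. 214.  86.] rect [589.  214.3] [15.  12.2] 87.3
red [193 244  35   2  43] med [554.3 207.9  43.8] z95 47.1 topmean [554.  209.3  44.2] rect [553.6 213.6] [54.4  2.6] 88.2
red [462 244  13   7  83] med [ 541.9 -216.3   25.1] z95 29.6 topmean [ 543.  -216.2   26.5] rect [ 542.  -216.4] [ 9.5 20.4] 0.1
blue [223 215  10   8  74] med [586.9 180.   86. ] z95 89.2 topmean [586.7 179.6  86.2] rect [586.8 179.5] [14.4 12.4] 89.2
blue [432 245  12   7  83] med [ 541.8 -164.7   24.6] z95 30.0 topmean [ 542.6 -164.4   26
[... 1230 characters left out ...]
6] z95 88.2 topmean [588.4 178.7  85.6] rect [589.5 179.1] [15.6 14.7] 88.3
blue [135 249  22  16 161] med [422.  294.5  22.6] z95 24.6 topmean [422.7 294.5  22.6] rect [423.4 294.4] [21.1 33.5] 59.1
blue [154 257  10  11  49] med [430.8 275.3   6.9] z95 9.4 topmean [431.3 275.8   6.9] rect [430.9 275.5] [24.  12.8] 14.1
blue [132 264  17  10  49] med [403.3 295.6   7. ] z95 9.0 topmean [403.4 296.2   7. ] rect [402.  298.3] [34.2 15. ] 84.9
blue [418 287  14  12 112] med [ 543.5 -165.1   24.8] z95 29.2 topmean [ 544.8 -165.4   26. ] rect [ 543.7 -165.1] [13.  19.6] 1.6
blue [175 294  20   8 112] med [367.8 173.5  35.3] z95 37.5 topmean [367.6 173.2  35.2] rect [367.1 172.9] [15.1 31. ] 23.9
```

```bash
python3 - <<'E'
from h import *
z=np.load("top0.npz"); im,W=z["im"],z["W"]
a=cv2.resize(im[180:272,165:300],None,fx=5.5,fy=5.5,interpolation=cv2.INTER_CUBIC); cv2.imwrite("pics/dockc.png",a[...,::-1])
b=cv2.resize(im[170:262,355:520],None,fx=4.8,fy=4.8,interpolation=cv2.INTER_CUBIC); cv2.imwrite("pics/boxc.png",b[...,::-1])
Z=W[...,2]
# height maps rows
for v in range(184,268,4): print(v,[int(x) if x==x else -1 for x in Z[v,168:296:4]])
print()
for v in range(180,256,4): print(v,[int(x) if x==x else -1 for x in Z[v,362:518:5]])
E
```

```text
184 [-1, 1, 1, 0, 2, 0, 1, 32, -1, 2, 2, 4, -1, -1, -1, 1, -1, 0, 1, 0, 1, -1, 0, 2, -1, -2, 0, -2, 2, -3, 3, 0]
188 [0, 0, 2, 2, 2, 0, 2, 34, -1, 0, 1, 2, 0, -1, 2, -2, 1, 0, 1, -1, 0, 1, -2, 2, 0, 1, -1, 1, -1, 0, -3, -3]
192 [0, -8, -1, 44, 48, 47, 48, 47, 47, 46, 45, 46, 49, 47, 44, 46, 49, 44, 47, 42, -1, 0, 2, 1, 0, 0, -1, 0, -1, 0, -1, -3]
196 [0, -1, 1, 46, 44, 45, 42, 43, 49, 43, 46, 46, 44, 50, 44, 47, 49, 43, 47, 39, 8, -2, 0, -1, -1, 0, 0, 1, 0, 1, -1, -1]
200 [-2, 1, 47, 41, 46, 43, 45, 47, 47, 48, 47, 46, 47, 47, 46, 47, 43, 47, 46, 37, 13, 0, -3, 3, -1, 0, 0, -1, -1, 3, 0, 0]
204 [0, 1, 45, 48, 47, 47, -1, 42, 47, 46, 43, 46, 44, 46, 43, 46, 48, 41, 47, 37, 12, 0, 2, -2, 1, -4, -1, -2, 0, -3, 1, 0]
208 [0, 2, 1, 39, 40, 42, 40, 40, 44, 43, 44, 43, 47, 43, 41, 42, 45, 44, 43, 37, 13, -3, -1, -3, 1, -1, 3, 2, 2, -1, 0, 2]
212 [2, 2, 3, 10, 61, 62, 59, 32, 16, 61, 61, 64, 30, 22, 64, 58, 59, 58, 18, 20, 9, 0, 4, 2, 2, 0, 1, 1, -1, -1, 2, 0]
216 [-1, 0, 0, 86, 84, 85, 61, 49, 27, 84, 85, 70, 49, 29, 88, 86, 84, 58, 29, 12, 12, -1, 2, -2, 0, 0, 2, 1, 0, 2, 0, 1]
220 [0, 0, 
[... 3200 characters left out ...]
88, 84, 89, 83, 85, 87, 85, 89, 86, 86, 85, 86, 81, 82, 82, 83, 78, 81, 76, 78, 77, 75, 75, 8, 0]
236 [1, -1, 27, 48, 67, 67, 63, 64, 66, 61, 63, 63, 60, 59, 58, 58, 57, 52, 57, 54, 55, 51, 52, 48, 49, 49, 44, 46, 44, -1, 2, 0]
240 [0, -1, 27, 36, 35, 36, 34, 33, 30, 34, 29, 28, 27, 31, 30, 33, 27, 29, 29, 30, 26, 28, 33, 31, 28, 30, 26, 28, 31, -1, 1, 7]
244 [-1, 0, 20, 19, 4, 2, -3, 0, 27, 27, 31, 2, 1, -3, 28, 28, 28, 0, 0, 1, 30, 31, 27, -1, 3, -3, 2, 0, 0, 0, 1, 3]
248 [0, -3, 2, -1, 0, -1, 0, 3, 26, 23, 24, 2, 1, -2, 23, 24, 24, 0, 3, 0, 25, 22, 26, 0, -1, 1, 1, 0, 2, -3, 1, 1]
252 [1, 2, 0, 0, 0, 1, 0, 1, 20, 20, 19, 1, 1, 0, 17, 17, 19, 0, 1, 0, 0, 2, -2, 0, 1, -1, 0, 0, 3, 0, 0, -2]
```

```bash
cat > fit.py <<'E'
from h import *
from scipy.optimize import minimize
def rot(a): return np.array([[np.cos(a),-np.sin(a)],[np.sin(a),np.cos(a)]])
WP=np.array([[-14,-18],[14,-18],[14,14],[8,14],[8,72],[5,72],[-8,40],[-8,14],[-14,14]],float)
def wedgefit(n,im,p0=(430,120,0.0),zb=0):
    hsv=cv2.cvtColor(im,cv2.COLOR_RGB2HSV).astype(int)
    m=((abs(hsv[...,0]-13)<7)&(hsv[...,1]>110)&(hsv[...,2]>60)).astype(np.uint8)
    s=4
    N,L,st,_=cv2.connectedComponentsWithStats(m)
    c=proj(n,[[p0[0],p0[1]+20,10]])[0]
    i=1+np.argmax([st[k,4] if np.hypot(st[k,0]+st[k,2]/2-c[0],st[k,1]+st[k,3]/2-c[1])<90 else 0 for k in range(1,N)])
    x,y,w,h=st[i,:4]; x-=25;y-=25;w+=50;h+=50
    M=cv2.resize((L==i).astype(np.float32)[y:y+h,x:x+w],None,fx=s,fy=s,interpolation=cv2.INTER_LINEAR)>.5
    def cost(p):
        q=WP@rot(p[2]).T+p[:2]
        A=np.zeros(M.shape,np.uint8)
        T=[(proj(n,np.c_[q,np.full(9,z)])-[x,y]+.5)*s-.5 for z in(zb,zb+16)]
        for t in T: cv2.fillPoly(A,[np.round(t*16).astype(np.int32)],1,shift=4)
        for k in range(9):
            j=(k+1)%9; cv2.fillConvexPoly(A,np.round(np.array([T[0][k],T[0][j],T[1][j],T[1][k]])*16).astype(np.int32),1,shift=4)
        return (A.astype(bool)^M).sum()/M.sum()
    best=min((minimize(cost,p,method="Nelder-Mead",options=dict(initial_simplex=np.array(p)+np.array([[0,0,0],[6,0,0],[0,6,0],[0,0,.15]]))) for p in [p0,(p0[0]+5,p0[1]+8,p0[2]-.1),(p0[0]-3,p0[1]-5,p0[2]+.1)]),key=lambda o:o.fun)
    return best.x,best.fun
def rect(P):
    c,s,a=cv2.minAreaRect(P[:,:2].astype(np.float32)); return np.round(c,1),np.round(s,1),round(a,2)
E
python3 - <<'E'
from fit import *
for n in("top","scene"):
    z=np.load(n+"0.npz"); im,W=z["im"],z["W"]; print(n)
    print("wedge",wedgefit(n,im))
    X,Y,Z=[W[...,i] for i in range(3)]
    reg=(X>540)&(X<640)&(Y<-40)&(Y>-290)
    f=lambda m:W[cv2.morphologyEx((m).astype(np.uint8),cv2.MORPH_OPEN,np.ones((3,3)))>0]
    print("covertop",rect(f(reg&(Z>80)&(Z<93))))
    k=W[reg&(Z>105)]; print("knob",rect(k),k.mean(0))
    print("rim",rect(W[reg&(Z>24)&(Z<36)&(X>545)]))
    reg=(X>480)&(X<680)&(Y<290)&(Y>60)
    hs=W[reg&(Z>40)&(Z<52)&(X>605)]; print("housing",rect(hs),np.percentile(hs[:,0],[3,97]),np.percentile(hs[:,1],[3,97]))
    b=f(reg&(Z>45)&(Z<55)&(X>562)&(X<600)&(Y<155)); print("block",rect(b),np.percentile(b[:,0],[4,96]),np.percentile(b[:,1],[3,97]))
    b=f(reg&(Z>40)&(Z<52)&(X<566)&(X>535)&(Y<165)); print("lug",len(b),np.percentile(b[:,0],[4,96]),np.percentile(b[:,1],[3,97]))
    b=f(reg&(Z>36)&(Z<50)&(X<580)&(X>535)&(Y>165)&(Y<255)); print("bar",rect(b),np.percentile(b[:,0],[4,96]))
    b=f(reg&(Z>21)&(Z<31)&(X<600)&(X>535)&(Y<140)); print("deck",rect(b),np.percentile(b[:,0],[4,96]),b[:,1].min())
    q=(X>600)&(X<900)&(Z>60)&(Z<145)&(Y>-250)&(Y<300)&((X>660))
    w=W[q]
    for y in range(-200,300,50):
        ww=w[abs(w[:,1]-y)<15]; 
        if len(ww)>10: print("inst",y,np.percentile(ww[:,0],[2,10]).round(), end=' ')
    print()
E
```

```text
top
wedge (array([ 4.35210193e+02,  1.27173942e+02, -1.49016978e-01]), np.float64(0.12103088299260548))
covertop (array([ 593. , -166.5]), array([ 77.4, 209.8]), 0.01)
knob (array([ 592.1, -167. ]), array([29.6, 18.3]), 88.79) [ 591.60329115 -166.35227039  112.86440062]
rim (array([ 559. , -151.4]), array([231.8,  81.2]), 69.35)
housing (array([627.2, 215.3]), array([113.9,  45. ]), 88.71) [615.5931706  648.37567567] [161.48292174 268.06314297]
block (array([575.2, 130.3]), array([45.1, 14.3]), 87.72) [568.52441044 581.62097946] [109.52880023 152.31096248]
lug 341 [546.72001445 563.52223884] [110.14168751 161.85922655]
bar (array([562.3, 210.6]), array([89.2, 22.7]), 87.79) [551.60751332 572.62669139]
deck (array([562.6, 113.3]), array([48.6, 46.8]), 86.35) [540.00035948 581.88284092] 87.91981425756744
inst -150 [832. 833.] inst -100 [816. 817.] inst -50 [798. 800.] inst 0 [782. 784.] inst 50 [765. 766.] inst 100 [748. 749.] inst 150 [731. 732.] inst 200 [713. 714.] inst 250 [696. 697.] 
scene
wedge (array([ 4.37095645e+02,  1.28969186e+02, -1.83199758e-01]), np.float64(0.15197878416
[... 205 characters left out ...]
, array([ 81.4, 230.5]), 15.66)
housing (array([632.7, 213.5]), array([116.2,  36.2]), 87.92) [616.47557354 649.38586871] [157.60904872 265.39032667]
block (array([575.7, 128.3]), array([48.2, 18.3]), 87.25) [569.2671552  583.35807252] [105.69157112 149.70687508]
lug 270 [546.40578478 563.61448557] [106.55767696 159.75201421]
bar (array([565.1, 209.7]), array([90.3, 30.4]), 86.81) [551.29508518 575.64897435]
deck (array([564.3, 113.4]), array([50.3, 51. ]), 86.1) [540.58953448 583.04236621] 87.1135978297101
inst -150 [831. 834.] inst -100 [817. 819.] inst -50 [799. 801.] inst 0 [783. 784.] inst 50 [765. 767.] inst 100 [748. 750.] inst 150 [730. 733.] inst 200 [713. 716.] inst 250 [696. 698.]
```

View pics/dockc.png

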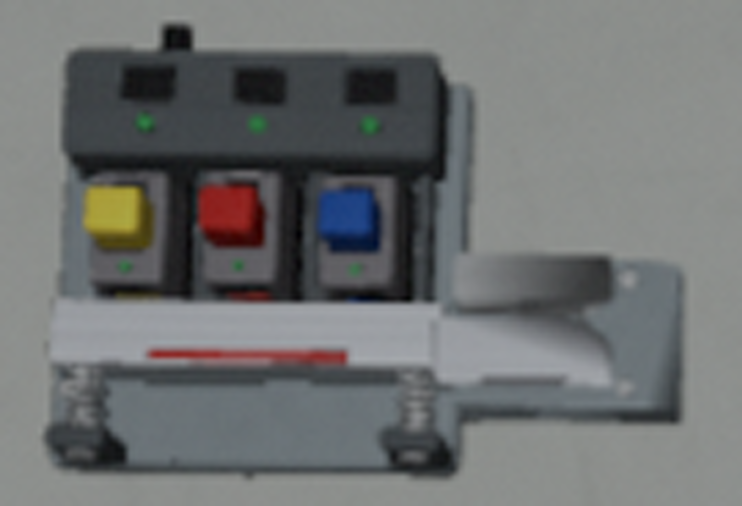

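The dock crop shows the shut bar, with the wedge gap between the lug and the block on the right at about (530,310). I'll check the wedge fit with an overlay.

```bash
python3 - <<'E'
from fit import *
out=[]
O=np.array([589.6,214.0]); a=-.037
for n,c in(("top",(215,298,75,38)),("scene",(195,255,62,50))):
    z=np.load(n+"0.npz"); im=z["im"]; p,_=wedgefit(n,im); s=8; x,y,w,h=c
    b=cv2.resize(im[y:y+h,x:x+w],None,fx=s,fy=s,interpolation=cv2.INTER_CUBIC)
    for zz in(0,16):
        q=WP@rot(p[2]).T+p[:2]; t=((proj(n,np.c_[q,np.full(9,zz)])-[x,y]+.5)*s-.5)
        cv2.polylines(b,[t.astype(np.int32)],True,(0,255,0) if zz else (0,0,255),1)
    out.append(np.pad(b,((0,0),(0,600-b.shape[1]),(0,0))) )
n="top"; im=np.load("top0.npz")["im"]; 
cv2.imwrite("pics/w.png",np.vstack(out)[:600,:,::-1])
E
```

```text
(no output)
```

View pics/w.png

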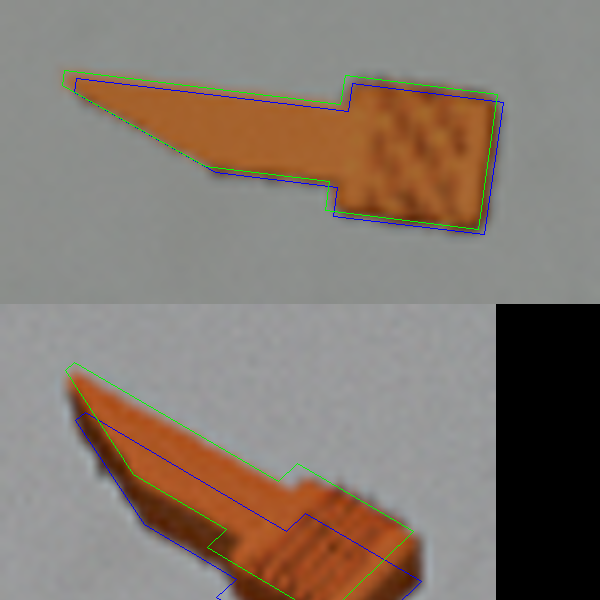

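The overlay shows the top-view fit matches the wedge outline, with heel centre near (435,128) and yaw about −0.16. Before moving, I'll check for tall obstacles along the approach path.

```bash
python3 - <<'E'
from h import *
W=np.concatenate([np.load(n+"0.npz")["W"].reshape(-1,3) for n in("top","scene")])
W=W[~np.isnan(W[:,0])]
print("max height grid rows x 0..900/50, cols y 600..-500")
for x in range(0,900,50):
    print(x,[int(np.percentile(q,98)) if len(q:=W[(W[:,0]>=x)&(W[:,0]<x+50)&(W[:,1]>=y-50)&(W[:,1]<y)][:,2])>5 else None for y in range(600,-500,-50)])
E
```

```text
max height grid rows x 0..900/50, cols y 600..-500
0 [None, None, None, None, None, None, None, None, None, None, 394, 395, 395, 395, None, None, None, None, None, None, None, None]
50 [None, None, None, -569, None, None, None, None, None, None, None, 395, 395, 379, None, None, None, None, None, None, None, None]
100 [None, -347, None, -282, None, None, None, None, None, None, None, 3, 359, None, None, None, None, None, None, None, None, None]
150 [None, -349, -222, -226, None, None, 4, 4, 3, 3, 4, 3, 3, 3, 4, 4, 3, 22, 149, 153, 40, 35]
200 [-329, -225, -223, None, None, None, 3, 3, 4, 3, 3, 3, 3, 3, 3, 3, 4, 4, 144, 153, 268, None]
250 [-277, -223, -222, None, None, 4, 3, 3, 3, 3, 13, 3, 17, 21, 3, 3, 28, 281, 347, 306, 289, None]
300 [-280, -222, -222, None, None, 4, 3, 3, 37, 30, 13, 11, 3, 22, 20, 22, 29, 292, 364, 325, 311, None]
350 [-347, -222, -225, None, None, 4, 36, 36, 38, 33, 11, 13, 3, 4, 21, 3, 3, 3, 280, 337, 328, None]
400 [-225, -222, None, None, None, 23, 24, 3, 18, 18, 3, 3, 3, 3, 4, 4, 3, 3, 4, 359, None, None]
450 [-223, -221, None, None, 4, 3, 3, 3, 15, 4, 3, 3
[... 196 characters left out ...]
 3, 89, 89, 114, 90, 89, 444, 432, None, None]
600 [-221, None, None, None, 3, 15, 54, 62, 60, 4, 3, 3, 4, 90, 90, 111, 90, 89, 465, None, None, None]
650 [-221, None, None, 3, 21, 13, 151, 33, 3, 3, 25, 19, 28, 32, 4, 4, 4, 8, 471, None, None, None]
700 [None, None, None, 3, 24, 152, 154, 152, 152, 151, 30, 28, 31, 34, 3, 3, 4, 133, 449, None, None, None]
750 [None, None, None, 3, 20, 154, 153, 153, 157, 162, 158, 152, 150, 34, 4, 3, 6, 419, 435, None, None, None]
800 [None, None, 2, 37, 70, 154, 153, 153, 153, 153, 160, 153, 153, 152, 151, 34, 32, 400, None, None, None, None]
850 [None, None, 10, 13, 153, 154, 153, 153, 156, 159, 159, 156, 153, 153, 153, 45, 3, 380, None, None, None, None]
```

Emit:
send_rows(translation=[[-0.8, -0.718, 0], [-0.8, -0.718, 0], [-0.8, -0.718, 0], [-0.8, -0.718, 0], [-0.8, -0.718, 0], [-0.8, -0.718, 0]], rotation=[[0, 0, 0], [0, 0, 0], [0, 0, 0], [0, 0, 0], [0, 0, 0], [0, 0, 0]], fingers=[1, 1, 1, 1, 1, 1])

```text
clock: 0.6
position: [290.6, 414.2, 218.5]
orientation: [-3.141, -0.0, 2.769]
force: [0.1, 0.2, 0.3]
opening: 93.2
grasp_force: 0.0
```

Emit:
send_rows(translation=[[-0.8, -0.718, 0], [-0.8, -0.718, 0], [-0.8, -0.718, 0], [-0.8, -0.718, 0], [-0.8, -0.718, 0], [-0.8, -0.718, 0]], rotation=[[0, 0, 0], [0, 0, 0], [0, 0, 0], [0, 0, 0], [0, 0, 0], [0, 0, 0]], fingers=[1, 1, 1, 1, 1, 1])

```text
clock: 1.1
position: [363.4, 271.4, 218.6]
orientation: [3.141, -0.0, 2.769]
force: [0.7, -0.3, -1.2]
opening: 92.8
grasp_force: 0.0
```

Emit:
send_rows(translation=[[-0.8, -0.718, 0.653], [-0.8, -0.718, 0.653], [-0.8, -0.718, 0.653], [-0.8, -0.718, 0.653], [-0.8, -0.718, 0.653], [-0.8, -0.718, 0.653], [-0.8, -0.718, 0.653], [-0.8, -0.718, 0.653], [-0.8, -0.718, 0.653], [-0.8, -0.718, 0.653], [-0.8, -0.718, 0.653], [-0.8, -0.718, 0.653], [-0.8, -0.718, 0.653], [-0.8, -0.718, 0.653], [-0.8, -0.718, 0.653]], rotation=[[0, 0, 0.907], [0, 0, 0.907], [0, 0, 0.907], [0, 0, 0.907], [0, 0, 0.907], [0, 0, 0.907], [0, 0, 0.907], [0, 0, 0.907], [0, 0, 0.907], [0, 0, 0.907], [0, 0, 0.907], [0, 0, 0.907], [0, 0, 0.907], [0, 0, 0.907], [0, 0, 0.907]], fingers=[1, 1, 1, 1, 1, 1, 1, 1, 1, 1, 1, 1, 1, 1, 1])

```text
clock: 2.35
position: [435.6, 128.7, 120.6]
orientation: [-3.141, -0.0, 1.415]
force: [1.2, 0.1, 0.7]
opening: 92.7
grasp_force: 0.0
```

Emit:
send_rows(translation=[[0, 0, 0.26], [0, 0, 0.52], [0, 0, 0.78], [0, 0, 0.78], [0, 0, 0.78], [0, 0, 0.78], [0, 0, 0.78], [0, 0, 0.78], [0, 0, 0.78], [0, 0, 0.78], [0, 0, 0.78], [0, 0, 0.78], [0, 0, 0.78]], rotation=[[0, 0, 0], [0, 0, 0], [0, 0, 0], [0, 0, 0], [0, 0, 0], [0, 0, 0], [0, 0, 0], [0, 0, 0], [0, 0, 0], [0, 0, 0], [0, 0, 0], [0, 0, 0], [0, 0, 0]], fingers=[0.7, 0.6, 0.5, 0.5, 0.5, 0, 0, 0, 0, 0, 0, 0, 0], newtons=40)

```text
clock: 3.43
position: [435.8, 128.1, 3.9]
orientation: [3.141, -0.0, 1.411]
force: [-0.5, -0.3, 2.3]
opening: 27.6
grasp_force: 40.0
```

Emit:
send_rows(translation=[[0, 0, -0.2], [0, 0, -0.4], [-0.2, 0.3, -0.4], [-0.4, 0.6, -0.4], [-0.617, 0.912, -0.4], [-0.617, 0.912, -0.4], [-0.617, 0.912, -0.2], [-0.617, 0.912, -0.2], [-0.617, 0.912, -0.2], [-0.617, 0.912, -0.2]], rotation=[[0, 0, 0], [0, 0, 0], [0, 0, -0.03], [0, 0, -0.06], [0, 0, -0.082], [0, 0, -0.082], [0, 0, -0.082], [0, 0, -0.082], [0, 0, -0.082], [0, 0, -0.082]], fingers=[0, 0, 0, 0, 0, 0, 0, 0, 0, 0])

```text
clock: 4.27
position: [555.3, 15.4, 33.7]
orientation: [-3.14, -0.0, 1.535]
force: [-0.1, 0.3, -0.5]
opening: 27.6
grasp_force: 40.0
```

```bash
python3 - <<'E'
from fit import *
out=[]
for n,c in(("top",(205,212,120,60)),("scene",(215,185,105,90))):
    im,d,W=snap(n); s=6; x,y,w,h=c
    print(n,wedgefit(n,im,(556,15,-.037),31))
    b=cv2.resize(im[y:y+h,x:x+w],None,fx=s,fy=s,interpolation=cv2.INTER_CUBIC)
    out.append(np.pad(b,((0,0),(0,720-b.shape[1]),(0,0))))
cv2.imwrite("pics/w2.png",cv2.resize(np.vstack(out)[:,:,::-1],None,fx=.66,fy=.66))
print(r.sense()["position"],r.sense()["orientation"])
E
```

```text
top (array([ 5.65075903e+02, -5.55979271e+01,  4.89318397e-01]), np.float64(1.0))
scene (array([5.56107179e+02, 1.38072549e+01, 2.36270768e-01]), np.float64(2.382911392405063))
[556.37027294  15.65395281  34.87685024] [ 3.14030833e+00 -5.46667546e-05  1.53532466e+00]
```

View pics/w2.png

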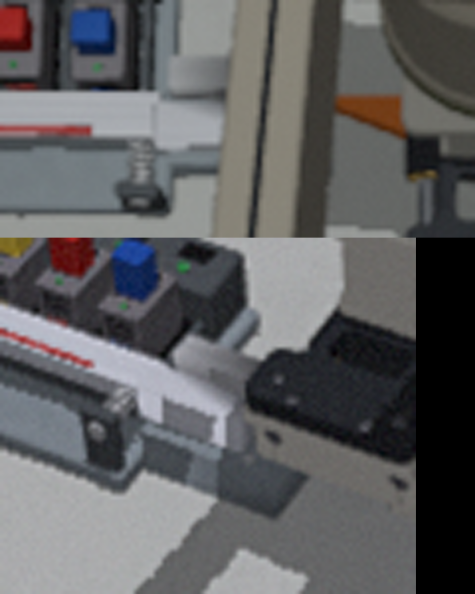

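Emit:
send_rows(translation=[[0.05, 0, 0.012], [0.1, 0, 0.024], [0.13, 0, 0.024], [0.16, 0, 0.024], [0.19, 0, 0.024], [0.22, 0, 0.024], [0.25, 0, 0.024], [0.28, 0, 0.024], [0.31, 0, 0.024], [0.34, 0, 0.024], [0.37, 0, 0.024], [0.4, 0, 0.024], [0.4, 0, 0.024]], rotation=[[0, 0, 0], [0, 0, 0], [0, 0, 0], [0, 0, 0], [0, 0, 0], [0, 0, 0], [0, 0, 0], [0, 0, 0], [0, 0, 0], [0, 0, 0], [0, 0, 0], [0, 0, 0], [0, 0, 0]], fingers=[0, 0, 0, 0, 0, 0, 0, 0, 0, 0, 0, 0, 0])

```text
clock: 5.45
position: [558.7, 74.5, 30.2]
orientation: [3.141, 0.001, 1.534]
force: [1.1, -4.3, -0.9]
opening: 27.3
grasp_force: 40.0
```

Emit:
send_rows(translation=[[0.02, 0, 0], [0.04, 0, 0], [0.06, 0, 0], [0.08, 0, 0], [0.1, 0, 0], [0.1, 0, 0], [0.1, 0, 0]], rotation=[[0, 0, 0], [0, 0, 0], [0, 0, 0], [0, 0, 0], [0, 0, 0], [0, 0, 0], [0, 0, 0]], fingers=[0, 0, 0, 0, 0, 0, 0])

```text
clock: 6.03
position: [559.2, 89.7, 30.2]
orientation: [3.141, 0.0, 1.534]
force: [2.1, -4.4, -0.6]
opening: 27.8
grasp_force: 40.0
```

Emit:
send_rows(translation=[[0, 0, 0], [0, 0, 0], [0, 0, 0], [0, 0, 0], [0, 0, -0.1], [0, 0, -0.35], [-0.2, 0, -0.6], [-0.5, 0, -0.7], [-0.8, 0, -0.7], [-0.8, 0, -0.7], [-0.8, 0, -0.7]], rotation=[[0, 0, 0], [0, 0, 0], [0, 0, 0], [0, 0, 0], [0, 0, 0], [0, 0, 0], [0, 0, 0], [0, 0, 0], [0, 0, 0], [0, 0, 0], [0, 0, 0]], fingers=[0.5, 0.5, 0.5, 0.5, 0.5, 0.5, 0.5, 0.5, 0.5, 0.5, 0.5])

```text
clock: 6.95
position: [554.7, -33.2, 135.9]
orientation: [3.14, 0.001, 1.531]
force: [-0.3, 0.1, 0.0]
opening: 46.7
grasp_force: 0.0
```

```bash
python3 - <<'E'
from fit import *
print(r.sense()["position"],r.sense()["opening"])
for n in("top","scene"):
    im,d,W=snap(n,n+"1.png"); np.savez(n+"1.npz",im=im,d=d,W=W)
    W0=np.load(n+"0.npz")["W"]
    for Wk in(W0,W):
        X,Y,Z=[Wk[...,i] for i in range(3)]
        b=Wk[(Z>37)&(Z<48)&(X<580)&(X>520)&(Y>165)&(Y<255)]; print("bar",n,len(b),np.percentile(b[:,0],[4,96]),b[:,0].mean())
    print(wedgefit(n,im,(559,90,-.037),26))
E
```

```text
[554.66685799 -33.16650873 135.89987757] 46.68480633340106
bar top 786 [531.96685141 573.27535907] 559.6682842300266
bar top 785 [534.16120907 573.42755699] 551.2434872760272
(array([ 5.59576233e+02,  8.85650677e+01, -2.73928719e-02]), np.float64(0.1160316173490069))
bar scene 606 [529.890606   576.02791238] 560.9619738566217
bar scene 637 [529.51826661 575.66257172] 553.8686991786133
(array([ 5.61377246e+02,  9.06527430e+01, -9.19063667e-02]), np.float64(0.37354430379746834))
```

Emit:
send_rows(translation=[[-0.25, 0.08, 0], [-0.5, 0.16, 0], [-0.75, 0.24, 0], [-0.881, 0.287, 0], [-0.881, 0.287, 0], [-0.881, 0.287, 0.15], [-0.881, 0.287, 0.309], [-0.881, 0.287, 0.309], [-0.881, 0.287, 0.309], [-0.881, 0.287, 0.309], [-0.881, 0.287, 0.309], [-0.881, 0.287, 0.309], [-0.881, 0.287, 0.309], [-0.881, 0.287, 0.309], [-0.881, 0.287, 0.309]], rotation=[[0, 0, 0], [0, 0, 0], [0, 0, -0.024], [0, 0, -0.024], [0, 0, -0.024], [0, 0, -0.024], [0, 0, -0.024], [0, 0, -0.024], [0, 0, -0.024], [0, 0, -0.024], [0, 0, -0.024], [0, 0, -0.024], [0, 0, -0.024], [0, 0, -0.024], [0, 0, -0.024]], fingers=[0.5, 0.5, 0.5, 0.5, 0.5, 0.5, 0.5, 0.5, 0, 0, 0, 0, 0, 0, 0], newtons=20)

```text
clock: 8.3
position: [593.4, -163.8, 89.5]
orientation: [3.14, 0.0, 1.57]
force: [1.7, -1.2, -0.9]
opening: 18.3
grasp_force: 11.5
```

Emit:
send_rows(translation=[[0, 0, -0.1], [0, 0, -0.25], [0, 0, -0.4], [0, 0, -0.6], [0, 0, -0.6], [0.12, -0.22, -0.6], [0.24, -0.44, -0.6], [0.36, -0.66, -0.6], [0.379, -0.823, -0.6], [0.379, -0.823, -0.45], [0.379, -0.823, -0.25], [0.379, -0.823, -0.05], [0.379, -0.823, 0.1], [0.379, -0.823, 0.17], [0.379, -0.823, 0.195], [0.379, -0.823, 0.195], [0.379, -0.823, 0.195]], rotation=[[0, 0, 0], [0, 0, 0], [0, 0, 0], [0, 0, 0], [0, 0, 0], [0, 0, 0], [0, 0, 0], [0, 0, 0], [0, 0, 0], [0, 0, 0], [0, 0, 0], [0, 0, 0], [0, 0, 0], [0, 0, 0], [0, 0, 0], [0, 0, 0], [0, 0, 0]], fingers=[0, 0, 0, 0, 0, 0, 0, 0, 0, 0, 0, 0, 0, 0, 0, 0, 0], newtons=25)

```text
clock: 9.72
position: [469.7, -106.9, 60.1]
orientation: [3.141, 0.0, 1.57]
force: [-0.0, -0.3, -2.0]
opening: 17.8
grasp_force: 39.0
```

Emit:
send_rows(translation=[[0, 0, 0], [0, 0, 0], [0, 0, 0], [0, 0, -0.2], [0, 0, -0.5], [0.3, 0.2, -0.7], [0.6, 0.4, -0.8], [0.95, 0.5, -0.8], [0.95, 0.5, -0.8], [0.95, 0.5, -0.8], [0.95, 0.5, -0.8], [0.95, 0.5, -0.8]], rotation=[[0, 0, 0], [0, 0, 0], [0, 0, 0], [0, 0, 0], [0, 0, 0], [0, 0, 0], [0, 0, 0], [0, 0, 0], [0, 0, 0], [0, 0, 0], [0, 0, 0], [0, 0, 0]], fingers=[0.5, 0.5, 0.5, 0.5, 0.5, 0.5, 0.5, 0.5, 0.5, 0.5, 0.5, 0.5])

```text
clock: 10.72
position: [544.1, 35.8, 179.3]
orientation: [-3.141, 0.001, 1.572]
force: [0.0, -0.6, 0.8]
opening: 46.7
grasp_force: 0.0
```

```bash
python3 - <<'E'
from h import *
im,d,W=snap("top","top2.png"); np.savez("top2.npz",im=im,d=d,W=W)
im2,d2,W2=snap("scene","scene2.png"); np.savez("scene2.npz",im=im2,d=d2,W=W2)
print(r.sense()["position"])
E
```

```text
[543.69013509  34.60595524 178.97080144]
```

View pics/top2.png

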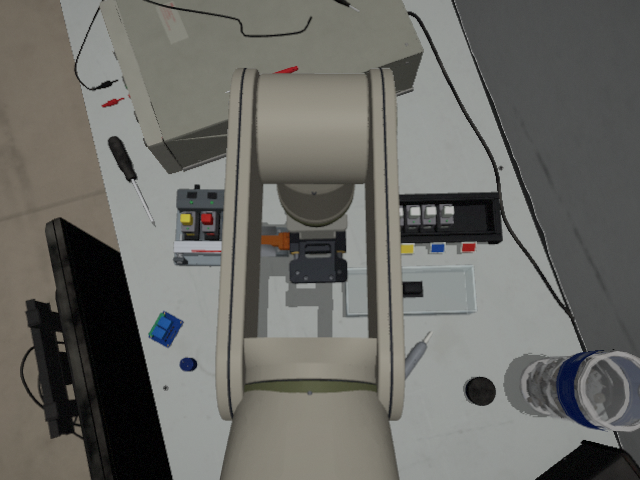

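The top view shows the cover set aside, centred near px (410,290). The open box has its white tabs at u 400–447, and the wedge is in the gap at (275,240). Now I'll measure the box and the tabs.

```bash
python3 - <<'E'
from fit import *
for n in("scene","top"):
    z=np.load(n+"2.npz"); im,W=z["im"],z["W"]
    X,Y,Z=[W[...,i] for i in range(3)]; V=im.min(2)
    reg=(X>540)&(X<650)&(Y<-60)&(Y>-290)
    m=(reg&(Z>68)&(V>110)&(Z<90)).astype(np.uint8)
    N,L,st,_=cv2.connectedComponentsWithStats(m)
    print(n)
    for i in range(1,N):
        if st[i,4]>20:
            P=W[L==i]; P=P[P[:,2]>74]
            if len(P)>5: print(" tab",st[i],P.mean(0).round(1),rect(P))
    b=W[reg&(Z>36)&(Z<44)]; print(" wall40",[np.percentile(b[:,k],[1,4,96,99]).round(1) for k in(0,1)])
    b=W[reg&(Z>26)&(Z<33)&(V<60)]; print(" rim30",[np.percentile(b[:,k],[1,4,96,99]).round(1) for k in(0,1)])
    b=W[reg&(Z>34)&(Z<44)&(X<575)&(X>550)]; 
    p=np.polyfit(b[:,1],b[:,0],1); print(" frontwall",p, np.polyval(p,-165), len(b))
    b=W[reg&(Z>34)&(Z<44)&(X>610)]; 
    if len(b)>20: p=np.polyfit(b[:,1],b[:,0],1); print(" backwall",p, np.polyval(p,-165),len(b))
z=np.load("scene2.npz")["im"]; cv2.imwrite("pics/box2.png",cv2.resize(z[205:325,355:515],None,fx=4.5,fy=4.5,interpolation=cv2.INTER_CUBIC)[...,::-1])
E
```

```text
scene
 tab [392 232  11  13  94] [592.8 -96.2  77.7] (array([593.3, -95.8]), array([15.9, 16.1]), 89.58)
 tab [408 237  11  12  96] [ 593.5 -123.6   77.3] (array([ 593.9, -123.3]), array([18.2, 16.3]), 16.51)
 tab [423 242  11  12  95] [ 593.5 -149.2   77.7] (array([ 594.4, -150.1]), array([16.1, 16.2]), 81.6)
 tab [440 247  12  13  98] [ 593.2 -177.6   77.2] (array([ 594.2, -177.4]), array([15.6, 16.7]), 89.52)
 wall40 [array([562.1, 563. , 624.5, 626. ]), array([-262.2, -260.7,  -71.3,  -69.5])]
 rim30 [array([544.8, 549.6, 632.2, 636.7]), array([-272.7, -270.6,  -63. ,  -60.9])]
 frontwall [-1.96926235e-03  5.64742367e+02] 565.0672951851233 510
 backwall [-3.69498648e-03  6.21157066e+02] 621.7667388223343 255
top
 tab [400 207   3   9  25] [593.  -99.5  78.3] (array([593.7, -99.4]), array([ 4. , 13.1]), 87.57)
 tab [410 207  11   9  90] [ 593.4 -122.4   77.4] (array([ 593.8, -122.6]), array([14.3, 14.9]), 4.53)
 tab [426 206  11   9  82] [ 593.6 -148.3   77.9] (array([ 593.9, -148.5]), array([14.3, 15.1]), 4.98)
 tab [444 206  10   9  80] [ 593.8 -176.6   78.3] (array([ 594. , -176.6]), array([12.3, 14.9]), 0.13)
 wall40 [array([562.7, 563. , 624.2, 625. ]), array([-261.7, -260.5, -111.9, -104.5])]
 rim30 [array([542.8, 545.9, 633.9, 635. ]), array([-272.3, -270.7, -110.3, -105.1])]
 frontwall [-2.51470251e-03  5.63892522e+02] 564.307448320884 305
 backwall [1.33394555e-02 6.24675815e+02] 622.4748050683655 324
```

View pics/box2.png

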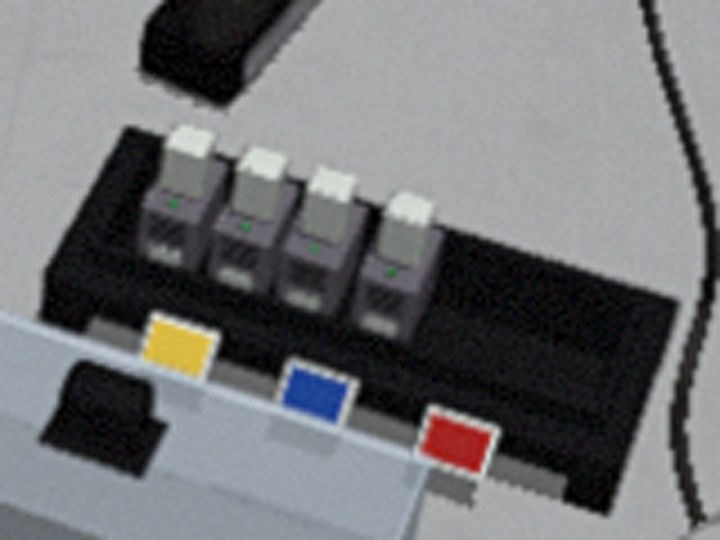

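The box crop shows four white modules under the yellow and blue label area, with the labels yellow, blue, red from left to right. I'll check the side wall clearance, then move over white_3.

```bash
python3 - <<'E'
from h import *
W=np.load("top0.npz")["W"].reshape(-1,3)
for x in range(300,750,50):
    q=W[(abs(W[:,0]-x)<25)&(W[:,2]>60)&(W[:,1]<-275)]
    print(x,len(q),q[np.argsort(-q[:,1])[:400:100]].round() if len(q) else 0)
E
```

```text
300 4074 [[ 308. -280.  229.]
 [ 318. -282.  231.]
 [ 300. -282.  218.]
 [ 297. -283.  232.]]
350 3120 [[ 326. -283.  224.]
 [ 332. -286.  236.]
 [ 326. -288.   92.]
 [ 331. -290.   85.]]
400 1701 [[ 425. -386.  145.]
 [ 419. -388.  167.]
 [ 419. -389.  110.]
 [ 413. -390.  110.]]
450 2229 [[ 474. -373.  226.]
 [ 474. -375.  180.]
 [ 468. -375.  207.]
 [ 473. -376.  127.]]
500 2824 [[ 524. -359.  213.]
 [ 524. -361.  189.]
 [ 521. -362.  245.]
 [ 520. -363.  154.]]
550 3493 [[ 574. -346.   79.]
 [ 573. -348.  272.]
 [ 574. -348.  102.]
 [ 567. -349.  291.]]
600 4213 [[ 625. -332.  325.]
 [ 623. -334.  298.]
 [ 624. -335.  300.]
 [ 624. -335.   68.]]
650 4992 [[ 673. -319.  127.]
 [ 671. -321.  422.]
 [ 673. -321.  113.]
 [ 674. -321.  274.]]
700 5831 [[ 723. -306.  121.]
 [ 719. -307.  425.]
 [ 721. -308.  257.]
 [ 724. -308.  400.]]
```

Emit:
send_rows(translation=[[-0.25, 0.15, 0], [-0.5, 0.325, 0], [-0.7, 0.325, 0], [-0.7, 0.325, 0], [-0.7, 0.325, 0]], rotation=[[0, 0, 0], [0, 0, 0], [0, 0, 0], [0, 0, 0], [0, 0, 0]], fingers=[0.5, 0.5, 0.5, 0.5, 0.5])

```text
clock: 11.23
position: [592.2, -72.6, 178.9]
orientation: [-3.14, 0.0, 1.565]
force: [1.2, -0.1, 0.2]
opening: 46.9
grasp_force: 0.0
```

Emit:
send_rows(translation=[[-0.25, 0, 0.2], [-0.5, 0, 0.4], [-0.718, 0, 0.5], [-0.718, 0, 0.5], [-0.718, 0, 0.65], [-0.718, 0, 0.827], [-0.718, 0, 0.827], [-0.718, 0, 0.827], [-0.718, 0, 0.827], [-0.718, 0, 0.827], [-0.718, 0, 0.827], [-0.718, 0, 0.827], [-0.718, 0, 0.827]], rotation=[[0, 0, 0], [0, 0, 0], [0, 0, 0], [0, 0, 0], [0, 0, 0], [0, 0, 0], [0, 0, 0], [0, 0, 0], [0, 0, 0], [0, 0, 0], [0, 0, 0], [0, 0, 0], [0, 0, 0]], fingers=[0.5, 0.5, 0.5, 0.5, 0.5, 0.5, 0.5, 0, 0, 0, 0, 0, 0], newtons=25)

```text
clock: 12.32
position: [593.8, -177.1, 56.7]
orientation: [3.14, 0.001, 1.57]
force: [2.3, -0.8, 4.7]
opening: 13.9
grasp_force: 25.0
```

Emit:
send_rows(translation=[[0, 0, -0.015], [-0.15, 0, -0.015], [-0.3, 0, -0.015], [-0.44, 0, -0.015], [-0.44, 0, -0.015], [-0.44, 0, -0.015], [-0.44, 0, 0], [-0.44, 0, 0], [-0.44, 0, 0], [-0.44, 0, 0], [-0.44, 0, 0], [-0.44, 0, -0.15], [-0.44, 0, -0.3], [-0.44, 0, -0.3], [-0.44, 0, -0.3]], rotation=[[0, 0, 0], [0, 0, 0], [0, 0, 0], [0, 0, 0], [0, 0, 0], [0, 0, 0], [0, 0, 0], [0, 0, 0], [0, 0, 0], [0, 0, 0], [0, 0, 0], [0, 0, 0], [0, 0, 0], [0, 0, 0], [0, 0, 0]], fingers=[0, 0, 0, 0, 0, 0, 0, 0, 0.4, 0.4, 0.4, 0.4, 0.4, 0.4, 0.4])

```text
clock: 13.57
position: [594.3, -243.1, 102.2]
orientation: [3.138, 0.002, 1.571]
force: [-0.6, -0.2, 0.5]
opening: 37.0
grasp_force: 0.0
```

Emit:
send_rows(translation=[[0.25, 0, 0], [0.5, 0, 0], [0.629, 0, 0], [0.629, 0, 0], [0.629, 0, 0], [0.629, 0, 0.15], [0.629, 0, 0.3], [0.629, 0, 0.3], [0.629, 0, 0.3], [0.629, 0, 0.3], [0.629, 0, 0.3], [0.629, 0, 0.3], [0.629, 0, 0.3]], rotation=[[0, 0, 0], [0, 0, 0], [0, 0, 0], [0, 0, 0], [0, 0, 0], [0, 0, 0], [0, 0, 0], [0, 0, 0], [0, 0, 0], [0, 0, 0], [0, 0, 0], [0, 0, 0], [0, 0, 0]], fingers=[0.4, 0.4, 0.4, 0.4, 0.4, 0.4, 0.4, 0.4, 0, 0, 0, 0, 0])

```text
clock: 14.65
position: [593.8, -149.1, 56.7]
orientation: [3.14, 0.001, 1.57]
force: [-0.2, -0.9, -0.5]
opening: 13.4
grasp_force: 25.0
```

Emit:
send_rows(translation=[[0, 0, -0.015], [-0.14, 0, -0.015], [-0.281, 0, -0.015], [-0.281, 0, -0.015], [-0.281, 0, -0.015], [-0.281, 0, 0], [-0.281, 0, 0], [-0.281, 0, 0], [-0.281, 0, 0], [-0.281, 0, 0], [-0.281, 0, -0.15], [-0.281, 0, -0.3], [-0.281, 0, -0.3], [-0.281, 0, -0.3]], rotation=[[0, 0, 0], [0, 0, 0], [0, 0, 0], [0, 0, 0], [0, 0, 0], [0, 0, 0], [0, 0, 0], [0, 0, 0], [0, 0, 0], [0, 0, 0], [0, 0, 0], [0, 0, 0], [0, 0, 0], [0, 0, 0]], fingers=[0, 0, 0, 0, 0, 0, 0, 0.4, 0.4, 0.4, 0.4, 0.4, 0.4, 0.4])

```text
clock: 15.82
position: [594.3, -191.0, 102.2]
orientation: [3.138, 0.001, 1.571]
force: [-0.4, 0.2, -1.1]
opening: 37.0
grasp_force: 0.0
```

Emit:
send_rows(translation=[[0.25, 0, 0], [0.5, 0, 0], [0.634, 0, 0], [0.634, 0, 0], [0.634, 0, 0], [0.634, 0, 0.15], [0.634, 0, 0.3], [0.634, 0, 0.3], [0.634, 0, 0.3], [0.634, 0, 0.3], [0.634, 0, 0.3], [0.634, 0, 0.3], [0.634, 0, 0.3]], rotation=[[0, 0, 0], [0, 0, 0], [0, 0, 0], [0, 0, 0], [0, 0, 0], [0, 0, 0], [0, 0, 0], [0, 0, 0], [0, 0, 0], [0, 0, 0], [0, 0, 0], [0, 0, 0], [0, 0, 0]], fingers=[0.4, 0.4, 0.4, 0.4, 0.4, 0.4, 0.4, 0.4, 0, 0, 0, 0, 0])

```text
clock: 16.9
position: [593.8, -96.0, 56.7]
orientation: [3.14, 0.0, 1.57]
force: [-0.4, 0.2, -0.7]
opening: 14.2
grasp_force: 25.0
```

Emit:
send_rows(translation=[[0, 0, -0.015], [0.059, 0, -0.015], [0.059, 0, -0.015], [0.059, 0, -0.015], [0.059, 0, 0], [0.059, 0, 0], [0.059, 0, 0], [0.059, 0, 0], [0.059, 0, 0], [0.059, 0, -0.15], [0.059, 0, -0.3], [0.059, 0, -0.3], [0.059, 0, -0.3]], rotation=[[0, 0, 0], [0, 0, 0], [0, 0, 0], [0, 0, 0], [0, 0, 0], [0, 0, 0], [0, 0, 0], [0, 0, 0], [0, 0, 0], [0, 0, 0], [0, 0, 0], [0, 0, 0], [0, 0, 0]], fingers=[0, 0, 0, 0, 0, 0, 0.4, 0.4, 0.4, 0.4, 0.4, 0.4, 0.4])

```text
clock: 17.98
position: [594.3, -87.2, 102.1]
orientation: [3.138, 0.001, 1.57]
force: [0.6, -0.4, -0.7]
opening: 37.5
grasp_force: 0.0
```

Emit:
send_rows(translation=[[-0.15, 0, 0], [-0.239, 0, 0], [-0.239, 0, 0], [-0.239, 0, 0], [-0.239, 0, 0.15], [-0.239, 0, 0.3], [-0.239, 0, 0.3], [-0.239, 0, 0.3], [-0.239, 0, 0.3], [-0.239, 0, 0.3], [-0.239, 0, 0.3], [-0.239, 0, 0.3]], rotation=[[0, 0, 0], [0, 0, 0], [0, 0, 0], [0, 0, 0], [0, 0, 0], [0, 0, 0], [0, 0, 0], [0, 0, 0], [0, 0, 0], [0, 0, 0], [0, 0, 0], [0, 0, 0]], fingers=[0.4, 0.4, 0.4, 0.4, 0.4, 0.4, 0.4, 0, 0, 0, 0, 0])

```text
clock: 18.98
position: [593.8, -122.8, 56.7]
orientation: [3.14, 0.001, 1.57]
force: [-0.1, -0.9, -1.5]
opening: 13.7
grasp_force: 25.0
```

Emit:
send_rows(translation=[[0, 0, -0.015], [-0.108, 0, -0.015], [-0.108, 0, -0.015], [-0.108, 0, -0.015], [-0.108, 0, 0], [-0.108, 0, 0], [-0.108, 0, 0], [-0.108, 0, 0], [-0.108, 0, 0], [-0.108, 0, -0.2], [-0.108, 0, -0.4], [0.1, 0, -0.6], [0.3, 0, -0.7], [0.6, 0, -0.7], [0.85, 0, -0.7], [0.85, 0, -0.7], [0.85, 0, -0.7]], rotation=[[0, 0, 0], [0, 0, 0], [0, 0, 0], [0, 0, 0], [0, 0, 0], [0, 0, 0], [0, 0, 0], [0, 0, 0], [0, 0, 0], [0, 0, 0], [0, 0, 0], [0, 0, 0], [0, 0, 0], [0, 0, 0], [0, 0, 0], [0, 0, 0], [0, 0, 0]], fingers=[0, 0, 0, 0, 0, 0, 0.4, 0.4, 0.4, 0.4, 0.4, 0.4, 0.4, 0.4, 0.4, 0.4, 0.4])

```text
clock: 20.4
position: [592.8, 7.3, 160.3]
orientation: [-3.141, -0.0, 1.574]
force: [-1.1, 0.0, 0.2]
opening: 37.6
grasp_force: 0.0
```

```bash
cat > tabs.py <<'E'
from fit import *
def tabs(n,im,W):
    X,Y,Z=[W[...,i] for i in range(3)]; V=im.min(2)
    hsv=cv2.cvtColor(im,cv2.COLOR_RGB2HSV).astype(int); H,S=hsv[...,0],hsv[...,1]
    reg=(X>540)&(X<650)&(Z>70)&(Z<95)&(((Y<-60)&(Y>-290))|((Y>150)&(Y<290)))
    for k,m in dict(white=(V>110)&(S<60),yellow=(abs(H-26)<6)&(S>130),red=((H<6)|(H>174))&(S>130),blue=(abs(H-112)<10)&(S>130)).items():
        N,L,st,_=cv2.connectedComponentsWithStats((reg&m).astype(np.uint8))
        for i in range(1,N):
            if st[i,4]>20:
                P=W[L==i]; P=P[P[:,2]>np.percentile(P[:,2],90)-5]; print(n,k,st[i,4],P.mean(0).round(1),rect(P)[0])
E
python3 - <<'E'
from tabs import *
print(r.sense()["position"])
for n in("scene","top"):
    im,d,W=snap(n,n+"3.png"); tabs(n,im,W)
    print(wedgefit(n,im,(559.5,89.5,-.037),26))
E
```

```text
[592.75420163   7.30276419 160.32492652]
scene white 83 [592.7 -86.9  77.4] [593.4 -86.3]
scene white 86 [ 592.9 -140.8   77.7] [ 594.2 -140. ]
scene white 93 [ 592.1 -190.2   77.3] [ 593.  -190.1]
scene white 98 [ 592.2 -242.5   77.3] [ 593.1 -242.6]
scene yellow 104 [590.  245.2  85.3] [591.  246.2]
scene red 111 [589.8 212.   84.9] [590.5 211.9]
scene blue 114 [587.3 177.7  84.9] [587.6 178.7]
(array([ 5.60750552e+02,  9.02951497e+01, -9.09294053e-02]), np.float64(0.34927752864972594))
top white 25 [ 592.9 -144.6   78.7] [ 593.1 -144.9]
top white 83 [ 592.5 -189.5   78. ] [ 593.3 -189.3]
top white 80 [ 592.1 -241.6   78.5] [ 592.3 -242. ]
top white 27 [593.2 -80.2  77.9] [593.1 -80. ]
top yellow 105 [589.8 246.9  85.8] [589.5 246.6]
top red 106 [589.4 214.3  86.2] [589.9 213.9]
top blue 106 [586.8 179.5  86.1] [587.4 179.3]
(array([ 5.58327363e+02,  8.81254891e+01, -2.57956764e-02]), np.float64(1.9659239842726082))
```

Emit:
send_rows(translation=[[0.25, -0.02, 0], [0.5, -0.044, 0], [0.667, -0.044, 0], [0.667, -0.044, 0]], rotation=[[0, 0, 0], [0, 0, 0], [0, 0, 0], [0, 0, 0]], fingers=[0.4, 0.4, 0.4, 0.4])

```text
clock: 20.83
position: [586.2, 107.6, 160.1]
orientation: [-3.141, -0.002, 1.572]
force: [0.5, -0.2, -0.9]
opening: 37.3
grasp_force: 0.0
```

Emit:
send_rows(translation=[[0.25, 0, 0], [0.493, 0, 0], [0.493, 0, 0], [0.493, 0, 0], [0.493, 0, 0.2], [0.493, 0, 0.4], [0.493, 0, 0.625], [0.493, 0, 0.625], [0.493, 0, 0.625], [0.493, 0, 0.625], [0.493, 0, 0.625], [0.493, 0, 0.625], [0.493, 0, 0.625]], rotation=[[0, 0, 0.025], [0, 0, 0.025], [0, 0, 0.025], [0, 0, 0.025], [0, 0, 0.025], [0, 0, 0.025], [0, 0, 0.025], [0, 0, 0.025], [0, 0, 0.025], [0, 0, 0.025], [0, 0, 0.025], [0, 0, 0.025], [0, 0, 0.025]], fingers=[0.4, 0.4, 0.4, 0.4, 0.4, 0.4, 0.4, 0.4, 0, 0, 0, 0, 0], newtons=25)

```text
clock: 21.92
position: [588.3, 178.9, 69.2]
orientation: [3.138, -0.001, 1.533]
force: [0.3, -1.0, 6.0]
opening: 13.7
grasp_force: 25.0
```

Emit:
send_rows(translation=[[0, 0, -0.03], [0, 0, -0.06], [0, 0, -0.1], [0, 0, -0.14]], rotation=[[0, 0, 0], [0, 0, 0], [0, 0, 0], [0, 0, 0]], fingers=[0, 0, 0, 0])

```text
clock: 22.25
position: [586.3, 178.9, 88.3]
orientation: [-3.141, 0.0, 1.533]
force: [-0.0, 0.4, -0.9]
opening: 14.0
grasp_force: 25.0
```

Emit:
send_rows(translation=[[0, 0, -0.24], [0, 0, -0.48], [-0.22, 0.01, -0.48], [-0.44, 0.02, -0.48], [-0.667, 0.025, -0.48], [-0.667, 0.025, -0.48], [-0.667, 0.025, -0.48]], rotation=[[0, 0, 0], [0, 0, 0], [0, 0, -0.025], [0, 0, -0.025], [0, 0, -0.025], [0, 0, -0.025], [0, 0, -0.025]], fingers=[0, 0, 0, 0, 0, 0, 0])

```text
clock: 22.83
position: [586.3, 77.2, 160.2]
orientation: [-3.141, -0.0, 1.567]
force: [0.3, 0.9, -0.1]
opening: 14.0
grasp_force: 25.0
```

Emit:
send_rows(translation=[[-0.25, 0.02, 0], [-0.5, 0.042, 0], [-0.75, 0.042, 0], [-0.833, 0.042, 0], [-0.833, 0.042, 0]], rotation=[[0, 0, 0], [0, 0, 0], [0, 0, 0], [0, 0, 0], [0, 0, 0]], fingers=[0, 0, 0, 0, 0])

```text
clock: 23.25
position: [592.7, -48.2, 159.8]
orientation: [-3.141, 0.0, 1.568]
force: [-0.1, 0.2, -1.2]
opening: 14.1
grasp_force: 25.0
```

Emit:
send_rows(translation=[[-0.25, 0, 0], [-0.5, 0, 0], [-0.75, 0, 0], [-0.791, 0, 0], [-0.791, 0, 0], [-0.791, 0, 0], [-0.791, 0, 0], [-0.791, 0, 0], [-0.791, 0, 0], [-0.791, 0, 0]], rotation=[[0, 0, 0], [0, 0, 0], [0, 0, 0], [0, 0, 0], [0, 0, 0], [0, 0, 0], [0, 0, 0], [0, 0, 0], [0, 0, 0], [0, 0, 0]], fingers=[0, 0, 0, 0, 0, 0, 0, 0, 0, 0])

```text
clock: 24.08
position: [592.8, -163.7, 159.8]
orientation: [3.142, -0.0, 1.572]
force: [0.6, 0.5, -0.3]
opening: 13.8
grasp_force: 25.0
```

```bash
python3 - <<'E'
from tabs import *
print(r.sense()["position"],r.sense()["orientation"])
im,d,W=snap("scene","scene4.png"); tabs("scene",im,W)
X,Y,Z=[W[...,i] for i in range(3)]
hsv=cv2.cvtColor(im,cv2.COLOR_RGB2HSV).astype(int)
m=(abs(hsv[...,0]-112)<10)&(hsv[...,1]>130)&(Z>130)&(Z<200)
if m.sum()>5: print("held blue",W[m].mean(0),m.sum())
cv2.imwrite("pics/box4.png",cv2.resize(im[165:325,345:515],None,fx=3.5,fy=3.5,interpolation=cv2.INTER_CUBIC)[...,::-1])
E
```

```text
[ 592.82988506 -163.68202564  159.78583591] [ 3.14150518e+00 -1.16380463e-04  1.57177422e+00]
scene white 81 [593.2 -86.9  77.4] [592.9 -86.9]
scene white 80 [ 592.5 -140.2   77.5] [ 593.3 -140.3]
scene white 86 [ 591.9 -190.8   77.2] [ 593.  -190.7]
scene white 98 [ 592.5 -242.7   77.3] [ 593.3 -242.6]
scene yellow 108 [590.  245.   85.2] [590.4 245.3]
scene red 116 [589.2 212.2  85.2] [590.5 212.4]
held blue [ 314.87990911 -301.99837353  190.30881677] 592
```

View pics/box4.png

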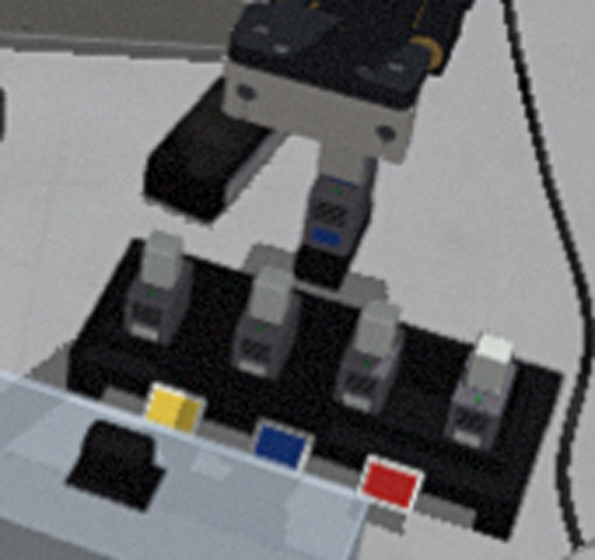

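The crop shows the whites evenly spread and the blue module held over the gap above the blue label. I'll lower it now.

Emit:
send_rows(translation=[[-0.011, 0.004, 0], [-0.011, 0.004, 0.2], [-0.011, 0.004, 0.4], [-0.011, 0.004, 0.5], [-0.011, 0.004, 0.58], [-0.011, 0.004, 0.62], [-0.011, 0.004, 0.652], [-0.011, 0.004, 0.652], [-0.011, 0.004, 0.652]], rotation=[[0, 0, 0], [0, 0, 0], [0, 0, 0], [0, 0, 0], [0, 0, 0], [0, 0, 0], [0, 0, 0], [0, 0, 0], [0, 0, 0]], fingers=[0, 0, 0, 0, 0, 0, 0, 0, 0])

```text
clock: 24.88
position: [594.1, -166.9, 63.1]
orientation: [3.14, 0.001, 1.57]
force: [-0.7, -0.1, -0.5]
opening: 14.0
grasp_force: 25.0
```

Emit:
send_rows(translation=[[0.009, 0, 0], [0.009, 0, 0.012], [0.009, 0, 0.012], [0.009, 0, 0.012], [0.009, 0, 0.012], [0.009, 0, 0.012], [0.009, 0, -0.1], [0.009, 0, -0.35], [0.009, 0, -0.6], [0.2, 0, -0.654], [0.45, 0, -0.654], [0.7, 0, -0.654], [0.809, 0, -0.654], [0.809, 0, -0.654]], rotation=[[0, 0, 0], [0, 0, 0], [0, 0, 0], [0, 0, 0], [0, 0, 0], [0, 0, 0], [0, 0, 0], [0, 0, 0], [0, 0, 0], [0, 0, 0], [0, 0, 0], [0, 0, 0], [0, 0, 0], [0, 0, 0]], fingers=[0, 0, 0, 0.4, 0.4, 0.4, 0.4, 0.4, 0.4, 0.4, 0.4, 0.4, 0.4, 0.4])

```text
clock: 26.05
position: [593.1, -41.4, 160.0]
orientation: [-3.141, -0.001, 1.574]
force: [-0.2, 0.3, 0.4]
opening: 37.3
grasp_force: 0.0
```

```bash
python3 - <<'E'
from tabs import *
print(r.sense()["position"])
im,d,W=snap("scene","scene5.png"); tabs("scene",im,W)
E
```

```text
[593.0666276  -41.40865057 160.00529933]
scene white 87 [593.  -86.7  77.3] [593.4 -86.2]
scene white 85 [ 593.  -140.6   77. ] [ 593.4 -139.9]
scene white 94 [ 592.  -190.    77.3] [ 592.8 -189.8]
scene white 101 [ 592.1 -242.9   77. ] [ 593.4 -243.1]
scene yellow 108 [589.8 245.3  85.3] [590.9 246.2]
scene red 112 [589.3 211.9  85.3] [589.9 212.2]
scene blue 84 [ 592.9 -165.6   77.2] [ 592.9 -165.5]
```

Emit:
send_rows(translation=[[0.25, -0.029, 0], [0.5, -0.029, 0], [0.75, -0.029, 0], [0.867, -0.029, 0], [0.867, -0.029, 0]], rotation=[[0, 0, 0], [0, 0, 0], [0, 0, 0], [0, 0, 0], [0, 0, 0]], fingers=[0.4, 0.4, 0.4, 0.4, 0.4])

```text
clock: 26.52
position: [588.9, 87.3, 159.8]
orientation: [-3.141, -0.001, 1.573]
force: [0.2, -0.6, -0.3]
opening: 37.1
grasp_force: 0.0
```

Emit:
send_rows(translation=[[0.25, 0, 0], [0.5, 0, 0], [0.75, 0, 0], [0.857, 0, 0], [0.857, 0, 0], [0.857, 0, 0], [0.857, 0, 0.2], [0.857, 0, 0.4], [0.857, 0, 0.62], [0.857, 0, 0.62], [0.857, 0, 0.62], [0.857, 0, 0.62], [0.857, 0, 0.62], [0.857, 0, 0.62], [0.857, 0, 0.62]], rotation=[[0, 0, 0.025], [0, 0, 0.025], [0, 0, 0.025], [0, 0, 0.025], [0, 0, 0.025], [0, 0, 0.025], [0, 0, 0.025], [0, 0, 0.025], [0, 0, 0.025], [0, 0, 0.025], [0, 0, 0.025], [0, 0, 0.025], [0, 0, 0.025], [0, 0, 0.025], [0, 0, 0.025]], fingers=[0.4, 0.4, 0.4, 0.4, 0.4, 0.4, 0.4, 0.4, 0.4, 0.4, 0, 0, 0, 0, 0], newtons=25)

```text
clock: 27.77
position: [590.7, 213.6, 69.6]
orientation: [3.138, -0.001, 1.533]
force: [0.1, -0.7, 5.7]
opening: 13.6
grasp_force: 25.0
```

Emit:
send_rows(translation=[[0, 0, -0.03], [0, 0, -0.06], [0, 0, -0.1], [0, 0, -0.14]], rotation=[[0, 0, 0], [0, 0, 0], [0, 0, 0], [0, 0, 0]], fingers=[0, 0, 0, 0])

```text
clock: 28.1
position: [589.0, 213.5, 88.6]
orientation: [-3.142, -0.0, 1.533]
force: [0.1, 1.4, -0.3]
opening: 13.6
grasp_force: 25.0
```

Emit:
send_rows(translation=[[0, 0, -0.24], [0, 0, -0.48], [-0.22, 0.01, -0.48], [-0.44, 0.02, -0.48], [-0.7, 0.025, -0.48], [-0.933, 0.035, -0.48], [-0.933, 0.035, -0.48], [-0.933, 0.035, -0.48]], rotation=[[0, 0, 0], [0, 0, 0], [0, 0, -0.025], [0, 0, -0.025], [0, 0, -0.025], [0, 0, -0.025], [0, 0, -0.025], [0, 0, -0.025]], fingers=[0, 0, 0, 0, 0, 0, 0, 0])

```text
clock: 28.77
position: [589.2, 71.7, 160.6]
orientation: [3.141, -0.0, 1.567]
force: [-0.4, 0.8, 0.1]
opening: 14.1
grasp_force: 25.0
```

Emit:
send_rows(translation=[[-0.25, 0.02, 0], [-0.5, 0.027, 0], [-0.75, 0.027, 0], [-0.967, 0.027, 0], [-0.967, 0.027, 0]], rotation=[[0, 0, 0], [0, 0, 0], [0, 0, 0], [0, 0, 0], [0, 0, 0]], fingers=[0, 0, 0, 0, 0])

```text
clock: 29.18
position: [593.2, -75.9, 160.3]
orientation: [3.141, 0.002, 1.567]
force: [-0.1, -0.3, -1.0]
opening: 13.8
grasp_force: 25.0
```

Emit:
send_rows(translation=[[-0.25, 0, 0], [-0.5, 0, 0], [-0.75, 0, 0], [-0.965, 0, 0], [-0.965, 0, 0], [-0.965, 0, 0], [-0.965, 0, 0], [-0.965, 0, 0], [-0.965, 0, 0.2], [-0.965, 0, 0.35], [-0.965, 0, 0.35], [-0.965, 0, 0.35], [-0.965, 0, 0.35]], rotation=[[0, 0, 0], [0, 0, 0], [0, 0, 0], [0, 0, 0], [0, 0, 0], [0, 0, 0], [0, 0, 0], [0, 0, 0], [0, 0, 0], [0, 0, 0], [0, 0, 0], [0, 0, 0], [0, 0, 0]], fingers=[0, 0, 0, 0, 0, 0, 0, 0, 0, 0, 0, 0, 0])

```text
clock: 30.27
position: [593.7, -215.7, 108.9]
orientation: [3.141, 0.0, 1.572]
force: [0.6, 0.2, -0.1]
opening: 14.1
grasp_force: 25.0
```

Emit:
send_rows(translation=[[0, 0, 0.1], [0, 0, 0.2], [0, 0, 0.27], [0, 0, 0.3], [0, 0, 0.316], [0, 0, 0.316], [0, 0, 0.316]], rotation=[[0, 0, 0], [0, 0, 0], [0, 0, 0], [0, 0, 0], [0, 0, 0], [0, 0, 0], [0, 0, 0]], fingers=[0, 0, 0, 0, 0, 0, 0])

```text
clock: 30.85
position: [593.8, -216.8, 61.6]
orientation: [3.14, 0.001, 1.57]
force: [-0.7, -1.2, 3.6]
opening: 13.7
grasp_force: 25.0
```

Emit:
send_rows(translation=[[0, 0, 0], [0, 0, 0], [0, 0, 0], [0, 0, -0.1], [0, 0, -0.35], [0, 0, -0.6], [0.2, 0, -0.667], [0.45, 0, -0.667], [0.7, 0, -0.667], [0.8, 0, -0.667], [0.8, 0, -0.667]], rotation=[[0, 0, 0], [0, 0, 0], [0, 0, 0], [0, 0, 0], [0, 0, 0], [0, 0, 0], [0, 0, 0], [0, 0, 0], [0, 0, 0], [0, 0, 0], [0, 0, 0]], fingers=[0.4, 0.4, 0.4, 0.4, 0.4, 0.4, 0.4, 0.4, 0.4, 0.4, 0.4])

```text
clock: 31.77
position: [593.0, -92.9, 160.3]
orientation: [3.141, -0.001, 1.574]
force: [0.1, 0.6, -0.7]
opening: 37.4
grasp_force: 0.0
```

Emit:
send_rows(translation=[[0.25, 0, 0], [0.5, 0, 0], [0.75, 0, 0], [0.967, 0, 0], [0.967, 0, 0]], rotation=[[0, 0, 0], [0, 0, 0], [0, 0, 0], [0, 0, 0], [0, 0, 0]], fingers=[0.4, 0.4, 0.4, 0.4, 0.4])

```text
clock: 32.18
position: [592.9, 53.1, 160.0]
orientation: [-3.141, -0.002, 1.574]
force: [-0.5, 0.1, 0.2]
opening: 37.2
grasp_force: 0.0
```

Emit:
send_rows(translation=[[0.25, -0.026, 0], [0.5, -0.026, 0], [0.75, -0.026, 0], [0.867, -0.026, 0], [0.867, -0.026, 0]], rotation=[[0, 0, 0], [0, 0, 0], [0, 0, 0], [0, 0, 0], [0, 0, 0]], fingers=[0.4, 0.4, 0.4, 0.4, 0.4])

```text
clock: 32.6
position: [589.2, 181.3, 159.9]
orientation: [-3.141, -0.001, 1.573]
force: [0.1, 0.1, -0.5]
opening: 37.2
grasp_force: 0.0
```

Emit:
send_rows(translation=[[0.2, 0, 0], [0.452, 0, 0], [0.452, 0, 0], [0.452, 0, 0], [0.452, 0, 0.2], [0.452, 0, 0.35], [0.452, 0, 0.5], [0.452, 0, 0.609], [0.452, 0, 0.609], [0.452, 0, 0.609], [0.452, 0, 0.609], [0.452, 0, 0.609], [0.452, 0, 0.609], [0.452, 0, 0.609]], rotation=[[0, 0, 0.025], [0, 0, 0.025], [0, 0, 0.025], [0, 0, 0.025], [0, 0, 0.025], [0, 0, 0.025], [0, 0, 0.025], [0, 0, 0.025], [0, 0, 0.025], [0, 0, 0.025], [0, 0, 0.025], [0, 0, 0.025], [0, 0, 0.025], [0, 0, 0.025]], fingers=[0.4, 0.4, 0.4, 0.4, 0.4, 0.4, 0.4, 0.4, 0.4, 0, 0, 0, 0, 0], newtons=25)

```text
clock: 33.77
position: [590.6, 246.6, 70.7]
orientation: [3.139, -0.001, 1.533]
force: [0.9, -0.4, 4.7]
opening: 13.5
grasp_force: 25.0
```

Emit:
send_rows(translation=[[0, 0, -0.03], [0, 0, -0.06], [0, 0, -0.1], [0, 0, -0.14]], rotation=[[0, 0, 0], [0, 0, 0], [0, 0, 0], [0, 0, 0]], fingers=[0, 0, 0, 0])

```text
clock: 34.1
position: [589.0, 246.6, 90.4]
orientation: [-3.141, 0.0, 1.533]
force: [-0.6, -0.2, -0.8]
opening: 13.9
grasp_force: 25.0
```

Emit:
send_rows(translation=[[0, 0, -0.24], [0, 0, -0.467], [-0.22, 0.01, -0.467], [-0.44, 0.02, -0.467], [-0.7, 0.025, -0.467], [-0.8, 0.03, -0.467], [-0.8, 0.03, -0.467]], rotation=[[0, 0, 0], [0, 0, 0], [0, 0, -0.025], [0, 0, -0.025], [0, 0, -0.025], [0, 0, -0.025], [0, 0, -0.025]], fingers=[0, 0, 0, 0, 0, 0, 0])

```text
clock: 34.68
position: [589.2, 123.1, 160.4]
orientation: [-3.142, 0.001, 1.567]
force: [-0.6, 0.1, -0.3]
opening: 13.9
grasp_force: 25.0
```

Emit:
send_rows(translation=[[-0.25, 0.02, 0], [-0.5, 0.026, 0], [-0.75, 0.026, 0], [-0.8, 0.026, 0], [-0.8, 0.026, 0]], rotation=[[0, 0, 0], [0, 0, 0], [0, 0, 0], [0, 0, 0], [0, 0, 0]], fingers=[0, 0, 0, 0, 0])

```text
clock: 35.1
position: [593.1, 4.9, 160.1]
orientation: [-3.142, -0.0, 1.567]
force: [-0.2, -0.3, -0.7]
opening: 13.9
grasp_force: 25.0
```

Emit:
send_rows(translation=[[-0.25, 0, 0], [-0.5, 0, 0], [-0.75, 0, 0], [-0.797, 0, 0], [-0.797, 0, 0], [-0.797, 0, 0], [-0.797, 0, 0], [-0.797, 0, 0], [-0.797, 0, 0.2], [-0.797, 0, 0.35], [-0.797, 0, 0.35], [-0.797, 0, 0.35], [-0.797, 0, 0.35]], rotation=[[0, 0, 0], [0, 0, 0], [0, 0, 0], [0, 0, 0], [0, 0, 0], [0, 0, 0], [0, 0, 0], [0, 0, 0], [0, 0, 0], [0, 0, 0], [0, 0, 0], [0, 0, 0], [0, 0, 0]], fingers=[0, 0, 0, 0, 0, 0, 0, 0, 0, 0, 0, 0, 0])

```text
clock: 36.18
position: [593.6, -112.5, 108.6]
orientation: [3.141, 0.0, 1.571]
force: [0.2, 0.1, -0.4]
opening: 13.6
grasp_force: 25.0
```

Emit:
send_rows(translation=[[0, 0, 0.1], [0, 0, 0.2], [0, 0, 0.26], [0, 0, 0.29], [0, 0, 0.308], [0, 0, 0.308], [0, 0, 0.308], [0, 0, 0.308], [0, 0, 0.308], [0, 0, 0.308], [0, 0, 0.1], [0, 0, -0.15], [0, 0, -0.35], [0.2, 0, -0.35], [0.45, 0, -0.35], [0.7, 0, -0.35], [0.8, 0, -0.35], [0.8, 0, -0.35], [0.8, 0, -0.35]], rotation=[[0, 0, 0], [0, 0, 0], [0, 0, 0], [0, 0, 0], [0, 0, 0], [0, 0, 0], [0, 0, 0], [0, 0, 0], [0, 0, 0], [0, 0, 0], [0, 0, 0], [0, 0, 0], [0, 0, 0], [0, 0, 0], [0, 0, 0], [0, 0, 0], [0, 0, 0], [0, 0, 0], [0, 0, 0]], fingers=[0, 0, 0, 0, 0, 0, 0, 0.4, 0.4, 0.4, 0.4, 0.4, 0.4, 0.4, 0.4, 0.4, 0.4, 0.4, 0.4])

```text
clock: 37.77
position: [593.0, 7.5, 159.9]
orientation: [3.142, 0.0, 1.572]
force: [0.0, -0.5, -0.5]
opening: 37.7
grasp_force: 0.0
```

```bash
python3 - <<'E'
from tabs import *
print(r.sense()["position"])
im,d,W=snap("scene","scene6.png"); tabs("scene",im,W)
print(wedgefit("scene",im,(559.5,89.5,-.037),26))
im2,d2,W2=snap("top","top6.png"); tabs("top",im2,W2)
E
```

```text
[592.98047637   7.54382721 159.86962192]
scene white 88 [593.  -87.   77.5] [593.6 -86.6]
scene white 89 [ 592.6 -140.6   77.6] [ 593.1 -140.9]
scene white 91 [ 592.4 -190.2   77.5] [ 592.5 -189.8]
scene white 97 [ 592.2 -243.    77.1] [ 593.2 -242.9]
scene yellow 88 [ 592.7 -113.7   77.7] [ 593.5 -113.4]
scene red 96 [ 592.  -216.7   77.4] [ 592.5 -216.8]
scene blue 86 [ 592.7 -165.5   76.9] [ 593.  -165.3]
(array([ 5.60585950e+02,  9.01514564e+01, -9.07971343e-02]), np.float64(0.3462679189322788))
top white 33 [ 592.6 -143.8   78.3] [ 592.5 -143.9]
top white 83 [ 592.5 -189.8   77.9] [ 592.7 -189.5]
top white 79 [ 592.  -241.6   78.1] [ 592.  -241.5]
top red 95 [ 592.7 -216.1   77.9] [ 592.6 -216. ]
top blue 90 [ 592.9 -164.8   78.2] [ 593.  -165.1]
```

View pics/scene6.png

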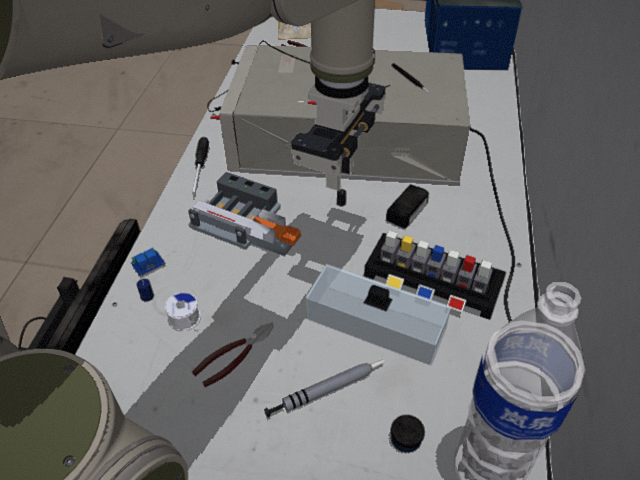

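The picture shows all seven modules in the row, with yellow (407,243), blue (438,253) and red (468,263) at their labels. The wedge is still in the gap (290,235) and the cover is on the bench (380,310). Next I'll pull the wedge.

Emit:
send_rows(translation=[[0.2, -0.1, 0], [0.4, -0.231, 0.2], [0.553, -0.231, 0.4], [0.553, -0.231, 0.55], [0.553, -0.231, 0.55], [0.553, -0.231, 0.55], [0.553, -0.231, 0.7], [0.553, -0.231, 0.82], [0.553, -0.231, 0.873], [0.553, -0.231, 0.873], [0.553, -0.231, 0.873], [0.553, -0.231, 0.873], [0.553, -0.231, 0.873], [0.553, -0.231, 0.873], [0.553, -0.231, 0.873], [0.553, -0.231, 0.873]], rotation=[[0, 0, 0], [0, 0, 0.025], [0, 0, 0.025], [0, 0, 0.025], [0, 0, 0.025], [0, 0, 0.025], [0, 0, 0.025], [0, 0, 0.025], [0, 0, 0.025], [0, 0, 0.025], [0, 0, 0.025], [0, 0, 0.025], [0, 0, 0.025], [0, 0, 0.025], [0, 0, 0.025], [0, 0, 0.025]], fingers=[0.5, 0.5, 0.5, 0.5, 0.5, 0.5, 0.5, 0.5, 0.5, 0.5, 0, 0, 0, 0, 0, 0], newtons=40)

```text
clock: 39.2
position: [559.3, 89.6, 30.2]
orientation: [3.14, 0.0, 1.533]
force: [-1.6, -2.2, 6.3]
opening: 27.7
grasp_force: 40.0
```

Emit:
send_rows(translation=[[-0.04, 0, 0], [-0.08, 0, 0], [-0.13, 0, 0], [-0.2, 0, 0], [-0.3, 0, 0], [-0.4, 0, 0], [-0.5, 0, 0], [-0.63, 0, 0], [-0.63, 0, 0], [-0.63, 0, 0.08], [-0.63, 0, 0.15], [-0.63, 0, 0.171], [-0.63, 0, 0.171], [-0.63, 0, 0.171]], rotation=[[0, 0, 0], [0, 0, 0], [0, 0, 0], [0, 0, 0], [0, 0, 0], [0, 0, 0], [0, 0, 0], [0, 0, 0], [0, 0, 0], [0, 0, 0], [0, 0, 0], [0, 0, 0], [0, 0, 0], [0, 0, 0]], fingers=[0, 0, 0, 0, 0, 0, 0, 0, 0, 0, 0, 0, 0, 0])

```text
clock: 40.37
position: [554.8, -4.1, 3.2]
orientation: [-3.141, 0.001, 1.534]
force: [-3.8, -1.5, 10.9]
opening: 27.6
grasp_force: 40.0
```

Emit:
send_rows(translation=[[0, 0, 0], [0, 0, 0], [0, 0, 0], [0, 0, 0], [0, 0, -0.2], [0, 0, -0.45], [0, 0, -0.7], [0.3, 0, -0.9], [0.6, 0, -0.9], [0.9, 0, -0.9], [0.9, 0, -0.9], [0.9, 0, -0.9]], rotation=[[0, 0, 0], [0, 0, 0], [0, 0, 0], [0, 0, 0], [0, 0, 0], [0, 0, 0], [0, 0, 0], [0, 0, 0], [0, 0, 0], [0, 0, 0], [0, 0, 0], [0, 0, 0]], fingers=[0.5, 0.5, 0.5, 0.5, 0.5, 0.5, 0.5, 0.5, 0.5, 0.5, 0.5, 0.5])

```text
clock: 41.37
position: [559.7, 134.5, 138.4]
orientation: [3.141, -0.001, 1.537]
force: [0.7, 0.4, 0.2]
opening: 46.8
grasp_force: 0.0
```

```bash
python3 - <<'E'
from tabs import *
print(r.sense()["position"],r.sense()["orientation"])
for n in("scene","top"):
    im,d,W=snap(n,n+"7.png"); tabs(n,im,W)
    print("wedge",wedgefit(n,im,(556,-5,-.037),0))
    X,Y,Z=[W[...,i] for i in range(3)]
    f=lambda m:W[cv2.morphologyEx((m).astype(np.uint8),cv2.MORPH_OPEN,np.ones((3,3)))>0]
    reg=(X>380)&(X<560)&(Y<60)&(Y>-270)
    b=f(reg&(Z>50)&(Z<62)); 
    if len(b)>50: print("cover",len(b),rect(b))
    k=W[reg&(Z>76)&(Z<92)]
    if len(k)>10: print("knob",len(k),rect(k),k.mean(0))
    for m in (X>530)&(X<580)&(Y>170)&(Y<250)&(Z>37)&(Z<48),: print("bar",W[m][:,0].mean())
E
```

```text
[559.71314828 134.46023193 138.3890032 ] [ 3.14115639e+00 -1.48093627e-03  1.53693478e+00]
scene white 85 [592.8 -86.8  77.4] [593.5 -86.7]
scene white 90 [ 592.7 -140.6   77.4] [ 594.2 -139.9]
scene white 93 [ 592.4 -190.2   77.2] [ 593.6 -190. ]
scene white 96 [ 592.5 -242.8   77.3] [ 592.6 -242.7]
scene yellow 86 [ 592.7 -113.8   77.6] [ 593.5 -114.4]
scene red 94 [ 592.2 -216.8   77.5] [ 593.5 -216.4]
scene blue 84 [ 593.  -165.4   77.4] [ 593.2 -165.7]
wedge (array([ 5.56798718e+02, -3.24699065e+00, -5.47223378e-02]), np.float64(0.34047508150908246))
cover 5340 (array([ 470.6, -111. ]), array([ 80.3, 208. ]), 0.04)
knob 232 (array([ 469.5, -112. ]), array([30.1, 19.6]), 85.53) [ 467.99967523 -112.61269654   82.17742785]
bar 560.3582603383882
top white 86 [ 592.7 -139.3   77.8] [ 592.8 -139.3]
top white 82 [ 592.7 -189.5   78.1] [ 593.  -189.3]
top white 79 [ 592.2 -241.6   78.3] [ 592.  -242.1]
top white 88 [592.7 -85.4  78. ] [592.8 -85.8]
top yellow 87 [ 592.3 -112.8   78.7] [ 592.3 -113.2]
top red 97 [ 592.5 -216.1   77.7] [ 592.7 -216. ]
top blue 90 [ 593.1 -164.9   78.6] [ 593.2 -164.9]
wedge (array([ 5.54171225e+02, -5.22288730e+00, -2.70790985e-02]), np.float64(0.11482743928419259))
cover 5852 (array([ 469.7, -110.8]), array([ 76.5, 209.4]), 0.04)
knob 210 (array([ 469.1, -111.8]), array([17.6, 30.1]), 2.89) [ 468.98800308 -111.13160385   83.16205909]
bar 561.8255615744653
```

View pics/scene7.png

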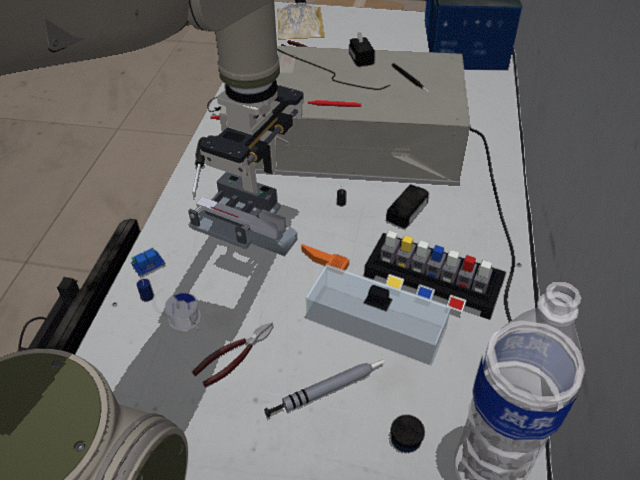

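The picture shows the wedge lying on the bench at (325,257), clear of the dock, the bar sprung shut, and the cover unmoved at (380,310). Now I'll fetch the cover.

Emit:
send_rows(translation=[[-0.25, -0.15, 0], [-0.5, -0.3, 0], [-0.7, -0.45, 0], [-0.822, -0.579, 0], [-0.822, -0.579, 0], [-0.822, -0.579, 0]], rotation=[[0, 0, 0], [0, 0, -0.025], [0, 0, -0.025], [0, 0, -0.025], [0, 0, -0.025], [0, 0, -0.025]], fingers=[0.5, 0.5, 0.5, 0.5, 0.5, 0.5])

```text
clock: 41.97
position: [467.7, 8.4, 138.0]
orientation: [3.142, 0.0, 1.566]
force: [0.0, -0.4, -0.5]
opening: 46.4
grasp_force: 0.0
```

Emit:
send_rows(translation=[[-0.25, 0, 0], [-0.5, 0, 0], [-0.807, 0, 0], [-0.807, 0, 0], [-0.807, 0, 0], [-0.807, 0, 0], [-0.807, 0, 0.2], [-0.807, 0, 0.4], [-0.807, 0, 0.528], [-0.807, 0, 0.528], [-0.807, 0, 0.528], [-0.807, 0, 0.528], [-0.807, 0, 0.528], [-0.807, 0, 0.528], [-0.807, 0, 0.528], [-0.807, 0, 0.528], [-0.807, 0, 0.528]], rotation=[[0, 0, 0], [0, 0, 0], [0, 0, 0], [0, 0, 0], [0, 0, 0], [0, 0, 0], [0, 0, 0], [0, 0, 0], [0, 0, 0], [0, 0, 0], [0, 0, 0], [0, 0, 0], [0, 0, 0], [0, 0, 0], [0, 0, 0], [0, 0, 0], [0, 0, 0]], fingers=[0.5, 0.5, 0.5, 0.5, 0.5, 0.5, 0.5, 0.5, 0.5, 0.5, 0, 0, 0, 0, 0, 0, 0], newtons=35)

```text
clock: 43.38
position: [468.7, -110.5, 59.4]
orientation: [3.141, -0.0, 1.57]
force: [0.3, 2.3, 2.6]
opening: 17.6
grasp_force: 35.3
```

Emit:
send_rows(translation=[[0, 0, -0.15], [0, 0, -0.35], [0, 0, -0.55], [0, 0, -0.733], [0, 0, -0.733], [-0.1, 0.2, -0.733], [-0.2, 0.4, -0.733], [-0.3, 0.6, -0.733], [-0.365, 0.829, -0.733], [-0.365, 0.829, -0.733], [-0.365, 0.829, -0.733], [-0.365, 0.829, -0.733], [-0.365, 0.829, -0.733], [-0.365, 0.829, -0.55], [-0.365, 0.829, -0.4], [-0.365, 0.829, -0.3], [-0.365, 0.829, -0.3], [-0.365, 0.829, -0.3], [-0.365, 0.829, -0.3]], rotation=[[0, 0, 0], [0, 0, 0], [0, 0, 0], [0, 0, 0], [0, 0, 0], [0, 0, 0], [0, 0, 0], [0, 0, 0], [0, 0, 0], [0, 0, 0], [0, 0, 0], [0, 0, 0], [0, 0, 0], [0, 0, 0], [0, 0, 0], [0, 0, 0], [0, 0, 0], [0, 0, 0], [0, 0, 0]], fingers=[0, 0, 0, 0, 0, 0, 0, 0, 0, 0, 0, 0, 0, 0, 0, 0, 0, 0, 0])

```text
clock: 44.97
position: [593.3, -165.7, 106.2]
orientation: [3.139, 0.001, 1.57]
force: [-0.1, -0.2, -0.6]
opening: 17.8
grasp_force: 35.4
```

```bash
python3 - <<'E'
from fit import *
print(r.sense()["position"],r.sense()["orientation"],r.sense()["grasp_force"])
for n in("scene","top"):
    im,d,W=snap(n,n+"8.png")
    X,Y,Z=[W[...,i] for i in range(3)]
    f=lambda m:W[cv2.morphologyEx((m).astype(np.uint8),cv2.MORPH_OPEN,np.ones((3,3)))>0]
    reg=(X>520)&(X<660)&(Y<-40)&(Y>-300)
    b=f(reg&(Z>95)&(Z<106)); print(n,"cover",len(b),rect(b),np.percentile(b[:,1],[1,99]),np.percentile(b[:,0],[1,99]))
E
```

```text
[ 593.31649293 -165.6915476   106.18375816] [3.13904197e+00 9.55079584e-04 1.57036599e+00] 35.37642805447831
scene cover 3942 (array([ 592.8, -167.7]), array([ 82.1, 208.3]), 0.19) [-269.82374969  -65.80073428] [554.55279992 630.17764111]
top cover 1609 (array([ 593.6, -166.9]), array([ 76.9, 210.1]), 0.03) [-269.02355355  -62.67943326] [555.51118889 629.78607487]
```

Emit:
send_rows(translation=[[0.005, 0, 0.02], [0.005, 0, 0.04], [0.005, 0, 0.06], [0.005, 0, 0.08], [0.005, 0, 0.1], [0.005, 0, 0.11], [0.005, 0, 0.11], [0.005, 0, 0.11]], rotation=[[0, 0, 0], [0, 0, 0], [0, 0, 0], [0, 0, 0], [0, 0, 0], [0, 0, 0], [0, 0, 0], [0, 0, 0]], fingers=[0, 0, 0, 0, 0, 0, 0, 0])

```text
clock: 45.73
position: [592.7, -164.7, 89.3]
orientation: [-3.141, 0.0, 1.57]
force: [-8.0, 2.6, 13.8]
opening: 17.7
grasp_force: 40.5
```

Emit:
send_rows(translation=[[0, 0, 0], [0, 0, 0], [0, 0, 0], [0, 0, 0], [0, 0, -0.1], [0, 0, -0.3], [0, 0, -0.6], [0.3, -0.1, -0.8], [0.6, -0.1, -0.8], [0.95, -0.1, -0.8], [0.95, -0.1, -0.8], [0.95, -0.1, -0.8], [0.95, -0.1, -0.8], [0.95, -0.1, -0.8]], rotation=[[0, 0, 0], [0, 0, 0], [0, 0, 0], [0, 0, 0], [0, 0, 0], [0, 0, 0], [0, 0, 0], [0, 0, 0], [0, 0, 0], [0, 0, 0], [0, 0, 0], [0, 0, 0], [0, 0, 0], [0, 0, 0]], fingers=[0.5, 0.5, 0.5, 0.5, 0.5, 0.5, 0.5, 0.5, 0.5, 0.5, 0.5, 0.5, 0.5, 0.5])

```text
clock: 46.9
position: [577.8, -22.7, 207.3]
orientation: [-3.141, 0.001, 1.571]
force: [0.8, -0.2, -0.1]
opening: 46.7
grasp_force: 0.0
```

Emit:
send_rows(translation=[[0.3, -0.1, -0.1], [0.6, -0.2, -0.2], [0.9, -0.3, -0.2], [0.9, -0.3, -0.2], [0.9, -0.3, -0.2], [0.9, -0.3, -0.2]], rotation=[[0, 0, 0], [0, 0, 0], [0, 0, 0], [0, 0, 0], [0, 0, 0], [0, 0, 0]], fingers=[0.5, 0.5, 0.5, 0.5, 0.5, 0.5])

```text
clock: 47.4
position: [533.0, 112.3, 237.5]
orientation: [3.141, 0.001, 1.571]
force: [0.3, 0.3, -0.4]
opening: 46.6
grasp_force: 0.0
```

```bash
python3 - <<'E'
from fit import *
print(r.sense()["position"],r.sense()["clock"])
for n in("scene","top"):
    im,d,W=snap(n,n+"9.png")
    X,Y,Z=[W[...,i] for i in range(3)]
    f=lambda m:W[cv2.morphologyEx((m).astype(np.uint8),cv2.MORPH_OPEN,np.ones((3,3)))>0]
    reg=(X>540)&(X<650)&(Y<-40)&(Y>-290)
    b=f(reg&(Z>80)&(Z<93)); print(n,"cover",len(b),rect(b),np.percentile(b[:,1],[1,99]))
    A=np.c_[b[:,:2],np.ones(len(b))]; p=np.linalg.lstsq(A,b[:,2],rcond=None)[0]; print("tilt",p[:2],"z",np.median(b[:,2]))
    print("wedge",wedgefit(n,im,(556,-5,-.037),0))
    m=(X>530)&(X<580)&(Y>170)&(Y<250)&(Z>37)&(Z<48); print("bar",W[m][:,0].mean())
E
```

```text
[533.03591309 112.34859386 237.47905791] 47.4
scene cover 4566 (array([ 593.6, -166.8]), array([208.7,  81.2]), 89.58) [-268.98608205  -65.52848472]
tilt [0.01453467 0.00044602] z 86.82653009640585
wedge (array([ 5.55615786e+02, -3.39715246e+00, -8.41178083e-02]), np.float64(0.15290581162324648))
bar 560.4349271440504
top cover 5774 (array([ 593.1, -165.7]), array([ 77.9, 209.6]), 0.09) [-267.5741564   -63.14423425]
tilt [0.0029042  0.00022343] z 87.23415883352511
wedge (array([ 5.53818612e+02, -5.79768111e+00, -3.21047032e-02]), np.float64(0.3308711156393276))
bar 561.3556372416084
```

View pics/scene9.png

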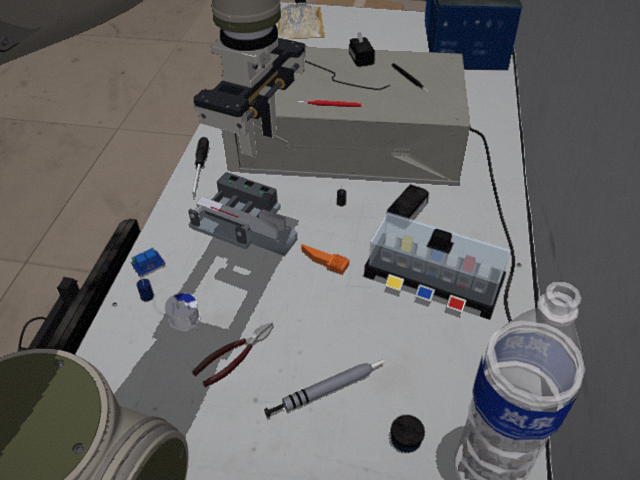

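The picture shows the cover back squarely on the box (440,255) with all modules upright inside. The wedge is on the bench (325,258), the bar is shut, and the bystanders are where they were. I'm handing the job in.

```bash
python3 -c "
from plant import r
print(r.finish_job(), r.sense()['clock'])"
```

```text
the job is handed in; nothing more can be done
the job is handed in; nothing more can be done
```

The job is handed in, and the last pictures showed every goal met: all seven modules upright with the coloured ones at their labels, bar shut, wedge on the bench clear of the dock, cover level on the box, bystanders unmoved; the hand-in gave no verdict.

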